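Load radio batteries contacts-down into the van's charger

TASK

Switch the charger's isolator lever off (towards the robot), then slide every battery pack on the bench into a bay of the charger, one pack per bay, label up and brass contacts down, pushed fully home against the stop - turn over any pack that lies with its contacts up. When all are in, switch the isolator back on, and leave the radio, adapter and torch where they are.

Things in the scene. Friction and masses are not known exactly. Their poses are not given: they have to be found in the camera images.
- pack1_c (a point): Centre of a loose black battery pack, lying flat: 46 mm along its x, 58 mm along its y, 28 mm thick along its z, about 160 g. +z is its label face (one pale paper panel), -z its contact face (two brass strips on grey): z pointing down means upside down. Packs are alike; two or three are present, the rest absent (None).
- pack2_c (a point): Centre of a loose black battery pack, lying flat: 46 mm along its x, 58 mm along its y, 28 mm thick along its z, about 160 g. +z is its label face (one pale paper panel), -z its contact face (two brass strips on grey): z pointing down means upside down. Packs are alike; two or three are present, the rest absent (None).
- pack3_c (a point): Centre of a loose black battery pack, lying flat: 46 mm along its x, 58 mm along its y, 28 mm thick along its z, about 160 g. +z is its label face (one pale paper panel), -z its contact face (two brass strips on grey): z pointing down means upside down. Packs are alike; two or three are present, the rest absent (None).
- charger: Grey three-bay charger, fixed. Origin on the bench under the middle of the plane of the bay mouths; x points into the bays (away from the robot), y across them. Bays at y = -72, 0, 72 mm (bay1, 2, 3). Behind the bays a housing 55 mm high, to x = 139 mm. A pack goes in with its 58 mm side across the bay, its own x along the bay, either end first.
- sill (a point): Middle of the charger's flat loading sill, on its top, 8 mm above the bench; axes as the charger's. The sill runs from 115 mm before the mouths up to them and on, at the same level, as the floor of the bays; 230 mm wide. Lay a pack here before a bay, then slide it in.
- mouth (a point): Mouth of the middle bay, on its floor; axes as the charger's. Each bay is a channel 61 mm wide, 30 mm high, with a stop 42 mm behind the mouth. Lips, tops 44 mm above the bench, overhang each side by 8 mm, so a pack cannot be lowered in. Guide noses 20 mm high stand between the bays, pointed, from 35 mm before the mouth (way in there about 68 mm wide).
- bay1 (a point): Where the centre of a pack is when it is fully home in bay 1: 19 mm behind the mouth, 22 mm above the bench, 4 mm of the pack standing out of the mouth; axes as the charger's.
- bay2 (a point): Where the centre of a pack is when it is fully home in bay 2: 19 mm behind the mouth, 22 mm above the bench, 4 mm of the pack standing out of the mouth; axes as the charger's.
- bay3 (a point): Where the centre of a pack is when it is fully home in bay 3: 19 mm behind the mouth, 22 mm above the bench, 4 mm of the pack standing out of the mouth; axes as the charger's.
- isolator (a joint): Charger's isolator switch, a toggle lever: 0 = off (leaning to its base's -x, towards the robot's side), 1.0 rad = on (leaning to its base's +x). Stays where it is left (light friction, about 1 N at the tip). It starts on.
- isolator_tip (a point): Centre of the lever's 26 mm black ball, 80 mm from the pivot; the rod is 10 mm thick.
- isolator_base: Isolator's fixed grey base block, 70 x 50 x 25 mm, origin under its centre; the pivot is 22 mm above the origin and the lever swings in the base's x-z plane, about its y axis, 0.5 rad to either side of upright.
- mat_c (a point): Centre of a thin black square mat, 170 mm, flush with the bench: kept clear, room to turn packs over.
- radio: Bystander: handheld radio standing upright, 36 x 58 x 120 mm with an antenna to 250 mm; origin under its centre.
- adapter: Bystander: black power adapter brick, 60 x 100 x 32 mm, bigger than a pack; origin under its centre.
- torch: Bystander: metal torch lying on the bench, 125 mm long, 42 mm high, its length along its own x.

How it is judged:
By the outcome, as a careful person would: the job done as asked, in the order asked, and still so for the second after the job is handed in, with the robot touching nothing.
Of pack1, pack2, pack3 only 2 to 3 are there at a start; the rules pass over those that are not, and their reading is None.
At some moment in a run one of pack1, pack2, pack3 may be knocked a few centimetres aside while the robot is not near it.
Once in a run the grip may slacken for a moment while it holds something.
It also fails if it takes over 210 s, if anything falls off the work surface, if the arm or the gripper's body presses on something with over 40 N, if the wrist force passes 120 N, or if a joint passes its speed limit or range.

ROBOT

A 6-joint arm with a two-finger parallel gripper is mounted at the origin on the work surface. World frame = base frame: x ahead of the robot, y to its left, z up, the work surface at z = 0. Lengths are in m, angles in degrees, forces in N, time in s.
With the tool pointing down it reaches from about 0.275 to 0.775 m from the base axis. Payload 14.6 kg.
Tool frame: the origin (TCP) lies midway between the tips of the shut fingers; the grasp point (between the pads) lies 19 mm behind it (hold_point_z is the x of the grasp point in the tool frame, in m); x points along the fingers, z is the direction in which the jaws open and shut, and the axes are right-handed (so a half turn about x gives the same grasp; the last joint's range is limited). The gripper opens to 85 mm and grips with 20 to 120 N. Pads are 22 mm wide; open, the fingers measure 114 mm over their backs; the gripper's body (76 mm by 85 mm) begins 54 mm behind the grasp point. The pads swing forward as they close: fully open they stand 13 mm farther back than shut.
Start: joints at [-81.836, 15.075, -2.767, 72.158, 0, 81.102], TCP at [0.154, -0.502, 0.231] pointing down, gripper open.
Joint ranges: [-151.79, 151.79], [-50.71, 97.33], [-67.44, 78.34], [-121.81, 120.89], [-77.56, 73.72], [-180, 180]. Speed limits (degrees/s): [108.29, 108.29, 147.25, 159.86, 180, 180].

INTERFACE

Orientations are given as a 3x3 rotation matrix whose columns are the frame's x, y, z axes.
In Python, from workcell import * gives the robot as it stands.
- The arm moves only by the tool drive_tool, never from a script. Its argument "moves" is a list of rows, each a list of 6 numbers: the shift along the tool's x, y, z in cm, then the turn, a rotation vector about the tool's x, y, z in rad. In form: [[x, y, z, ax, ay, az], ...]. A call has exactly 10 rows; each row shifts and turns the pose as measured when the row begins, along the tool's axes as they then stand; what a row does not reach is not made up. A row lasts 1/12 s, in which the tool goes at most 41.7 mm and 7.16 degrees, less where a joint would pass 70% of its speed; a pose out of reach is approached as far as the arm can. A call with a gripper value outside its range is refused whole. "gripper" is the opening, from 0 (shut) to 1 (fully open), set as the call begins (left out, the last holds). The fingers move at their own pace and stop on an object; "squeeze" is the grip in N (left out, the last holds). Time passes only in rows, so rows that do not move let the fingers close, or fill a call up. It gives the time, the measured TCP pose, the force and the opening at its end, in the units of the state.
- get_obs(): the state, without advancing time (a new reading comes with each control period).
- read_camera(name): name is "side" or "top" or "wrist"; returns a dict with "color" (384x512x3 uint8, red, green, blue), "mtx" (3x3 intrinsics, pixels), "k1" (the pictures are not rectified: a ray, as slopes to the right and down, at radius r is drawn at 1 + k1 r^2 times it, then the intrinsics apply), "eye" and "rotation" of the camera in the world; the wrist camera has in their place "hand_eye" (4x4, takes a point from camera to tool coordinates, whose origin is the TCP and whose axes are the tool frame's). Camera axes: x right, y down, z forward; pixel columns grow to the right and rows downward; lengths in m; the calibration is good to about 2 mm. A picture is of the moment at which its call begins: read the wrist's pose just before it. There is no depth.
- hand_in(): hands the job in, once; it reports no verdict.
Trained networks look in the newest picture that a camera, given by its name, has taken for a name from the list of things; names that differ only in an ending like _2 or _b are one class to them, and where a whole thing is asked for, a point or a joint stands for the part that bears it (a point fixed in the world has none). Each returns a list of dicts, best first, with "score" (0 to 1); they miss things now and then, are a little off and sometimes report something else, mostly with a low value. They report only what shows in the picture. A call takes as long as a camera call.
- look_for(camera, name): "xyz" ([x, y, z] in m, in the coordinates of the camera as it stood for that picture, good to about 4 mm: the middle of the surface that is visible of it).
The state is a dict: "t": time; "joint_pos": joint angles; "qd": joint speeds; "joint_torque": joint torques, N m; "eef_pos": TCP position; "tool_rot": TCP orientation; "contact_force": force on the tool from outside, world axes, zero at the start; "ft_torque": the same for the moment, N m; "grip_width": opening from 0.0 (shut) to 1.0 (fully open).
Only numpy, scipy, OpenCV 4.12 (cv2) and the standard library are available. Lean on these libraries where they do the work, as an engineer would, in place of code of your own. Each camera call takes 0.05 s, during which the arm holds its last target. There are 200 camera calls.

## Working session

There is one attempt and no reset: what is moved stays moved. The work goes in short steps, Python scripts to look and compute and a tool call to move; the robot and the scene stay as the last step left them, time stands still between calls to the robot, and variables do not carry over. Pictures are saved under pics/ and viewed, about 12 in all and at most 16, crops included, and the job is handed in when it is done.

Besides the shell and the picture viewer there is one more tool, called after "Call:" by a JSON object that holds its "api" and its "payload", one argument or row to a line. drive_tool: Moves the arm, as the interface text tells. Its arguments: {"type":"object","properties":{"moves":{"type":"array"},"gripper":{"type":"number"},"squeeze":{"type":"number"}},"required":["moves"]}

```bash
ls; mkdir -p pics; cat > h.py <<'E'
from workcell import *
import numpy as np, cv2
def shot(n,f=None):
    o=get_obs(); c=read_camera(n)
    if f: cv2.imwrite(f'pics/{f}.png',c['color'][:,:,::-1])
    if 'eye' in c: R,e=np.array(c['rotation']),np.array(c['eye'])
    else:
        T=np.eye(4);T[:3,:3]=o['tool_rot'];T[:3,3]=o['eef_pos'];T=T@np.array(c['hand_eye']);R,e=T[:3,:3],T[:3,3]
    return dict(R=R,e=e,K=np.array(c['mtx']),k1=c['k1'],img=c['color'])
def ray(c,u,v):
    x=cv2.undistortPoints(np.array([[[u,v]]],float),c['K'],np.array([c['k1'],0,0,0,0.]))[0,0]
    return c['R']@np.array([x[0],x[1],1])
def at(c,u,v,z):
    d=ray(c,u,v); return c['e']+d*(z-c['e'][2])/d[2]
def pix(c,P):
    R=c['R'].T; p,_=cv2.projectPoints(np.array(P,float).reshape(-1,1,3),cv2.Rodrigues(R)[0],-R@c['e'],c['K'],np.array([c['k1'],0,0,0,0.])); return p[:,0]
def find(c,cam,name):
    return [(round(d['score'],2),np.round(c['R']@np.array(d['xyz'])+c['e'],4)) for d in look_for(cam,name)]
E
python3 - <<'E'
from h import *
np.set_printoptions(suppress=True,precision=4)
o=get_obs(); print(o['t'],o['eef_pos'],o['tool_rot'])
for n in ('top','side'):
    c=shot(n,n+'0'); print(n,c['e'],c['R'],c['K'],c['k1'])
    for k in ('pack1_c','charger','sill','mouth','bay1','isolator_tip','isolator_base','mat_c','radio','adapter','torch'):
        print(k,find(c,n,k))
E
```

```text
pics
0.0 [ 0.154  -0.5016  0.2308] [[-0.0001  0.956   0.2935]
 [ 0.0011  0.2935 -0.956 ]
 [-1.      0.0002 -0.0011]]
top [ 0.4236 -0.1017  1.0838] [[-0.0061 -0.9792  0.2028]
 [-1.      0.0057 -0.0025]
 [ 0.0012 -0.2028 -0.9792]] [[363.3045   0.     263.0074]
 [  0.     363.3045 188.9558]
 [  0.       0.       1.    ]] -0.09945890945419827
pack1_c [(0.91, array([ 0.5655, -0.3124,  0.031 ])), (0.51, array([ 0.4577, -0.0297, -0.0007]))]
charger [(0.73, array([0.5818, 0.2269, 0.0096]))]
sill [(0.69, array([0.5823, 0.2216, 0.0156]))]
mouth [(0.59, array([0.5768, 0.2221, 0.0133])), (0.17, array([ 0.5637, -0.3162,  0.0314]))]
bay1 [(0.91, array([0.5781, 0.2252, 0.0111]))]
isolator_tip [(0.51, array([ 0.664 , -0.0186,  0.0999]))]
isolator_base [(0.76, array([ 0.6361, -0.0078,  0.0266]))]
mat_c [(0.66, array([ 0.4588, -0.0282, -0.0011])), (0.6, array([ 0.7543, -0.1309,  0.1212]))]
radio [(0.74, array([ 0.7568, -0.1295,  0.1219]))]
adapter [(0.97, array([ 0.7168, -0.3132,  0.0312]))]
torch [(0.66, array([ 0.5558, -0.4996,  0.0381]))]
side [0.1437 0.9381 0.7427] [[-0.9108 -0.2096  0.3557]
 [-0.
[... 323 characters left out ...]
[0.5777, 0.2481, 0.0226]))]
mouth [(0.82, array([0.5813, 0.2511, 0.0182]))]
bay1 [(0.69, array([0.5827, 0.2523, 0.0195]))]
isolator_tip [(0.42, array([ 0.6539, -0.0031,  0.0839]))]
isolator_base [(0.76, array([0.6402, 0.0011, 0.0237])), (0.21, array([ 0.7591, -0.1136,  0.0919]))]
mat_c [(0.93, array([ 0.4592, -0.0253,  0.0043]))]
radio [(0.56, array([ 0.7603, -0.1153,  0.0919])), (0.52, array([ 0.6402, -0.0006,  0.0242])), (0.25, array([0.5796, 0.2502, 0.0203])), (0.25, array([ 0.5549, -0.4917,  0.0278]))]
adapter [(0.85, array([ 0.7105, -0.3009,  0.0289])), (0.53, array([ 0.6577, -0.0042,  0.0846])), (0.43, array([0.5822, 0.2525, 0.0195]))]
torch [(0.87, array([ 0.5587, -0.4896,  0.0294]))]
```

View pics/top0.png

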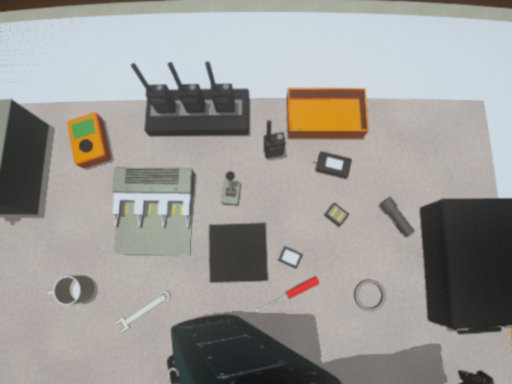

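View pics/side0.png

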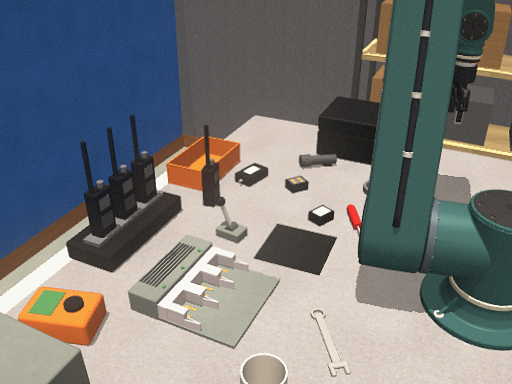

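The top view shows two packs: one label-up at px (290,257), and one contacts-up at px (337,214). The isolator is at (230,188), the charger at (153,212) and the adapter at (333,164). The arm may hide a third pack near the bottom edge. The side view agrees. I'll rise, turn the tool and look from the wrist.

Call:
{"api": "drive_tool", "payload": {
  "moves": [
    [-0.6,0,0,-0.12,0,0],
    [-0.6,0,0,-0.12,0,0],
    [-0.6,0,0,-0.12,0,0],
    [-0.6,0,0,-0.12,0,0],
    [-0.6,0,0,-0.12,0,0],
    [-0.6,0,0,-0.12,0,0],
    [-0.6,0,0,-0.12,0,0],
    [-0.6,0,0,-0.12,0,0],
    [-0.6,0,0,-0.12,0,0],
    [-0.6,0,0,-0.12,0,0]
  ]
}}

```text
t: 2.03
eef_pos: [0.1539, -0.5012, 0.2928]
tool_rot: [[-0.0, 0.029, 1.0], [0.002, 1.0, -0.029], [-1.0, 0.002, -0.0]]
contact_force: [-0.2, -0.3, 0.7]
grip_width: 0.997
```

Call:
{"api": "drive_tool", "payload": {
  "moves": [
    [-0.6,0,0,-0.12,0,0],
    [-0.6,0,0,-0.12,0,0],
    [-0.6,0,0,-0.12,0,0],
    [-0.6,0,0,-0.12,0,0],
    [-0.6,0,0,-0.12,0,0],
    [-0.6,0,0,-0.12,0,0],
    [-0.6,0,0,-0.12,0,0],
    [-0.6,0,0,-0.12,0,0],
    [-0.6,0,0,-0.12,0,0],
    [-0.6,0,0,-0.12,0,0]
  ],
  "gripper": 0
}}

```text
t: 2.87
eef_pos: [0.1539, -0.5011, 0.3559]
tool_rot: [[-0.0, -0.939, 0.343], [0.002, 0.343, 0.939], [-1.0, 0.001, 0.002]]
contact_force: [-0.3, -0.2, 1.1]
grip_width: 0.002
```

Call:
{"api": "drive_tool", "payload": {
  "moves": [
    [0,0,0,-0.12,0,0],
    [0,0,0,-0.12,0,0],
    [0,0,0,-0.11,0,0],
    [0,-2,2.6,0,0,0],
    [0,-2,2.6,0,0,0],
    [0,-2,2.6,0,0,0],
    [0,-2,2.6,0,0,0],
    [0,-2,2.6,0,0,0],
    [0,-2,2.6,0,0,0],
    [0,-2,2.6,0,0,0]
  ]
}}

```text
t: 3.7
eef_pos: [0.2909, -0.3133, 0.3553]
tool_rot: [[-0.001, -1.0, -0.019], [0.002, -0.019, 1.0], [-1.0, 0.001, 0.002]]
contact_force: [0.7, -1.2, -0.0]
grip_width: 0.002
```

Call:
{"api": "drive_tool", "payload": {
  "moves": [
    [0,-2,2.6,0,0,0],
    [0,-2,2.6,0,0,0],
    [0,-2,2.6,0,0,0],
    [0,-2,2.6,0,0,0],
    [0,-2,2.6,0,0,0],
    [0,-2,2.6,0,0,0],
    [0,-2,2.6,0,0,0],
    [0,-2,2.6,0,0,0],
    [0,-2,2.6,0,0,0],
    [0,-2,2.6,0,0,0]
  ]
}}

```text
t: 4.53
eef_pos: [0.4924, -0.0335, 0.3573]
tool_rot: [[0.003, -1.0, -0.018], [-0.001, -0.018, 1.0], [-1.0, -0.003, -0.001]]
contact_force: [0.9, -1.3, 0.5]
grip_width: -0.004
```

```bash
python3 - <<'E'
from h import *
np.set_printoptions(suppress=True,precision=4)
o=get_obs(); print(o['t'],o['eef_pos'],o['joint_pos'])
c=shot('wrist','w1'); print(c['e'],c['R'],c['K'])
for k in ('pack1_c','isolator_tip','isolator_base','mat_c','charger'): print(k,find(c,'wrist',k))
t=shot('top'); im=cv2.resize(t['img'][150:384,100:420],None,fx=2.4,fy=2.4,interpolation=2)
cv2.imwrite('pics/t1.png',im[:,:,::-1]); print(find(t,'top','pack1_c'))
E
```

```text
4.5333 [ 0.4924 -0.0335  0.3573] [-13.3523  11.514   11.8165  90.1228  -0.0138 -14.3974]
[ 0.4136 -0.0352  0.5005] [[-0.0184  0.9522  0.3048]
 [ 0.9998  0.0181  0.0036]
 [-0.002   0.3048 -0.9524]] [[338.6411   0.     249.1815]
 [  0.     338.6411 190.808 ]
 [  0.       0.       1.    ]]
pack1_c [(0.9, array([ 0.5586, -0.3148,  0.0233]))]
isolator_tip [(0.64, array([ 0.5607, -0.3149,  0.0253])), (0.6, array([ 0.6394, -0.0063,  0.0447]))]
isolator_base [(0.79, array([ 0.6198, -0.0054,  0.0245]))]
mat_c [(0.65, array([ 0.4503, -0.0249,  0.0012]))]
charger [(0.66, array([0.5767, 0.223 , 0.0145]))]
[(0.68, array([ 0.5657, -0.3181,  0.0304]))]
```

View pics/w1.png

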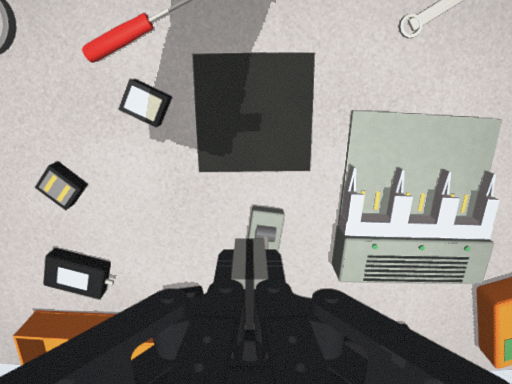

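View pics/t1.png

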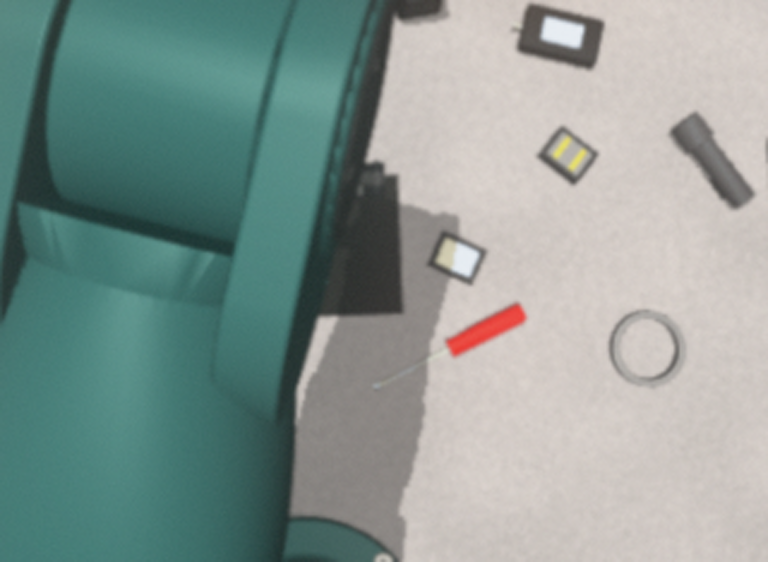

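The wrist view shows the mat at (253,112), the isolator base with its near edge at (250,206)-(284,208), and the charger sill's near corners at (350,110) and (501,119). The contacts-up pack is at (62,185) and the label-up pack at (145,103). The second top view shows no third pack in the area the arm was hiding.

```bash
python3 - <<'E'
from h import *
np.set_printoptions(suppress=True,precision=4)
o=get_obs(); c=shot('wrist')
t0=cv2.imread('pics/top0.png')
a,b=at(c,351,110.5,.008),at(c,501,119,.008); print('sill',a,b,np.linalg.norm(a-b))
d=(b-a)/np.linalg.norm(b-a); yaw=np.arctan2(-d[0],d[1]); print('yaw',np.degrees(yaw))
X=np.array([np.cos(yaw),np.sin(yaw),0]); m=(a+b)/2+.115*X; print('mouth',m)
Y=np.array([-X[1],X[0],0])
ch=[m+X*u+Y*v+[0,0,w-.008] for u,v,w in [(.139,-.115,.055),(.139,.115,.055),(-.115,-.115,.008),(-.115,.115,.008)]]
print(pix(c,ch))
t=shot('top'); print('top',pix(t,ch))
i1,i2=at(c,250,206,.025),at(c,284,208,.025); print('iso',i1,i2,np.linalg.norm(i1-i2))
im=cv2.cvtColor(c['img'],cv2.COLOR_RGB2GRAY)
for n,(u0,v0,u1,v1) in dict(A=(30,155,95,215),B=(112,72,178,134)).items():
    s=c['img'][v0:v1,u0:u1].astype(int); k=(s.max(2)<75).astype(np.uint8)
    cs=max(cv2.findContours(k,cv2.RETR_EXTERNAL,2)[0],key=cv2.contourArea)
    q=cv2.boxPoints(cv2.minAreaRect(cs))+[u0,v0]
    print(n,q.tolist()); print(np.array([at(c,*p,.028) for p in q]), np.array([at(c,*p,.02) for p in q]).mean(0))
cv2.imwrite('pics/z.png',cv2.resize(c['img'][60:290,20:330],None,fx=2.5,fy=2.5,interpolation=2)[:,:,::-1])
E
```

```text
sill [0.4467 0.1079 0.008 ] [0.4508 0.3386 0.008 ] 0.23079427780077613
yaw -1.0121305900864102
mouth [0.5638 0.2212 0.008 ]
[[339.0209 282.948 ]
 [480.4433 284.417 ]
 [351.2725 110.5127]
 [500.7607 118.9837]]
top [[192.0578 168.0294]
 [115.789  167.4164]
 [190.9014 256.0417]
 [114.5282 254.2347]]
iso [ 0.5885 -0.0345  0.025 ] [0.5908 0.0166 0.025 ] 0.05110174782600003
A [[35.71999931335449, 187.04000091552734], [56.2399959564209, 159.67999935150146], [90.0, 185.0], [69.4800033569336, 212.36000061035156]]
[[ 0.5634 -0.3582  0.028 ]
 [ 0.5209 -0.3188  0.028 ]
 [ 0.5588 -0.2723  0.028 ]
 [ 0.6032 -0.3107  0.028 ]] [ 0.5641 -0.3197  0.02  ]
B [[118.52615165710449, 108.99077224731445], [133.3338451385498, 78.0292329788208], [175.0169219970703, 97.96461868286133], [160.209228515625, 128.9261589050293]]
[[ 0.4482 -0.2185  0.028 ]
 [ 0.4071 -0.1947  0.028 ]
 [ 0.433  -0.1391  0.028 ]
 [ 0.4752 -0.1617  0.028 ]] [ 0.4414 -0.1809  0.02  ]
```

View pics/z.png

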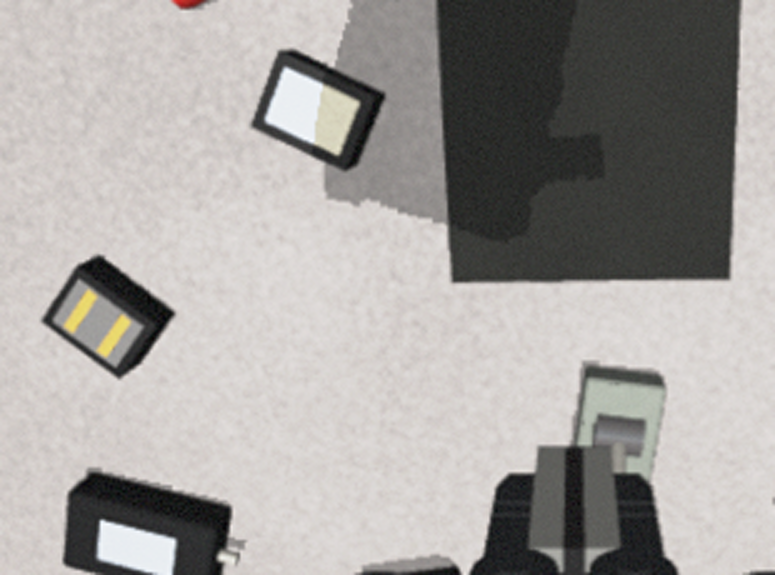

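Two packs only, A (contacts up) and B (label up). The charger mouth is at (0.564,0.221) with yaw -1°, and reprojecting it into the top view agrees. The isolator base is near (0.632,-0.010) with yaw about -8°. I'll go beyond the lever's ball and pull it towards the robot.

Call:
{"api": "drive_tool", "payload": {
  "moves": [
    [1.2,-2.5,0.2,0.02,0,0],
    [1.2,-2.5,0.2,0,0,0],
    [1.2,-2.5,0.2,0,0,0],
    [1.2,-2.5,0.2,0,0,0],
    [1.2,-2.5,0.2,0,0,0],
    [1.2,-2.5,0.2,0,0,0],
    [1.2,-2.5,0.2,0,0,0],
    [1.2,-2.5,0.2,0,0,0],
    [1.2,-2,0.2,0,0,0],
    [0,0,0,0,0,0]
  ]
}}

```text
t: 5.87
eef_pos: [0.7194, -0.0263, 0.2485]
tool_rot: [[0.009, -1.0, 0.016], [-0.003, 0.016, 1.0], [-1.0, -0.009, -0.003]]
contact_force: [-0.7, -0.4, -0.9]
grip_width: 0.0
```

Call:
{"api": "drive_tool", "payload": {
  "moves": [
    [1.8,0,0.3,0,0,0],
    [1.8,0,0.3,0,0,0],
    [1.8,0,0.3,0,0,0],
    [1.8,0,0.3,0,0,0],
    [1.8,0,0.1,0,0,0],
    [1.8,0,0,0,0,0],
    [1.8,0,0,0,0,0],
    [1.8,0,0,0,0,0],
    [1.8,0,0,0,0,0],
    [0.6,0,0,0,0,0]
  ]
}}

```text
t: 6.7
eef_pos: [0.7189, -0.0212, 0.0784]
tool_rot: [[0.014, -1.0, 0.025], [-0.004, 0.025, 1.0], [-1.0, -0.014, -0.004]]
contact_force: [-1.5, -0.7, -0.6]
grip_width: -0.003
```

Call:
{"api": "drive_tool", "payload": {
  "moves": [
    [0,0.5,0,0,0,0],
    [0,1,0,0,0,0],
    [0,1,0,0,0,0],
    [0,1,0,0,0,0],
    [0,1,0,0,0,0],
    [0,1,0,0,0,0],
    [0,1,0,0,0,0],
    [0,1,0,0,0,0],
    [0,0.8,0,0,0,0],
    [0,0,0,0,0,0]
  ]
}}

```text
t: 7.53
eef_pos: [0.6318, -0.0231, 0.0888]
tool_rot: [[0.026, -0.999, 0.03], [-0.007, 0.03, 1.0], [-1.0, -0.027, -0.006]]
contact_force: [0.6, 0.1, 0.4]
grip_width: 0.002
```

```bash
python3 - <<'E'
from h import *
c=shot('side'); cv2.imwrite('pics/s1.png',cv2.resize(c['img'][120:270,150:330],None,fx=3,fy=3)[:,:,::-1])
print(find(c,'side','isolator_tip'))
E
```

```text
[(0.62, array([0.6163, 0.003 , 0.0944])), (0.21, array([0.5817, 0.2543, 0.0234]))]
```

View pics/s1.png

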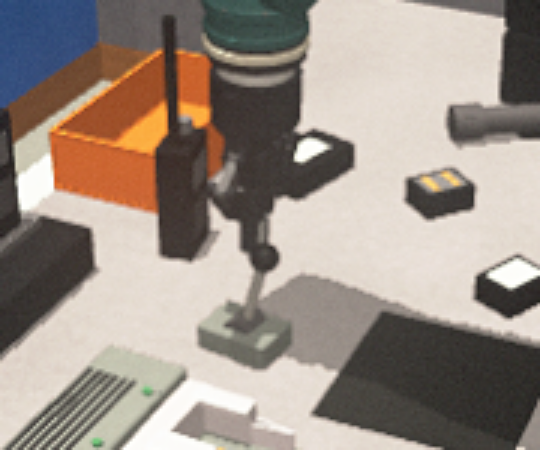

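Call:
{"api": "drive_tool", "payload": {
  "moves": [
    [0.3,0.3,0,0,0,0.01],
    [0.3,0.3,0,0.015,0,0.01],
    [0.3,0.3,0,0,0,0.006],
    [0.2,0.3,0,0,0,0],
    [0,0.3,0,0,0,0],
    [0,0.3,0,0,0,0],
    [0,0.2,0,0,0,0],
    [0,0.1,0,0,0,0],
    [0,0,0,0,0,0],
    [0,0,0,0,0,0]
  ]
}}

```text
t: 8.47
eef_pos: [0.6131, -0.023, 0.0759]
tool_rot: [[0.001, -0.999, 0.047], [-0.006, 0.047, 0.999], [-1.0, -0.001, -0.006]]
contact_force: [1.7, -0.3, -1.9]
grip_width: -0.004
```

Call:
{"api": "drive_tool", "payload": {
  "moves": [
    [0,0.2,0,-0.01,0,0],
    [0,0.2,0,-0.01,0,0],
    [0,0.2,0,-0.01,0,0],
    [0,0.2,0,0,0,0],
    [0,0.2,0,0,0,0],
    [0,0.1,0,0,0,0],
    [0,0.1,0,0,0,0],
    [0,0,0,0,0,0],
    [0,0,0,0,0,0],
    [0,0,0,0,0,0]
  ]
}}

```text
t: 9.3
eef_pos: [0.6097, -0.0267, 0.079]
tool_rot: [[0.02, -1.0, 0.014], [-0.014, 0.014, 1.0], [-1.0, -0.02, -0.014]]
contact_force: [2.3, -1.6, -1.2]
grip_width: -0.0
```

```bash
python3 - <<'E'
from h import *
o=get_obs();print(o['contact_force'])
c=shot('side'); print(find(c,'side','isolator_tip'))
m=np.array([.632,-.010,.022])
for th in (-.5,-.3):print(pix(c,m+.08*np.array([np.sin(th)*.99,-.14*np.sin(th),np.cos(th)])))
s=c['img'][170:240,200:270].max(2)
E
```

```text
[ 2.27428956 -1.64466257 -1.16272658]
[(0.67, array([0.5993, 0.0036, 0.0922])), (0.53, array([ 0.4414, -0.1632,  0.027 ]))]
[[244.99731656 209.79342021]]
[[240.15017905 206.03980198]]
```

Call:
{"api": "drive_tool", "payload": {
  "moves": [
    [0,0.3,0,0,0,0.01],
    [0,0.4,0,0,0,0.01],
    [0,0.4,0,0,0,0],
    [0,0.4,0,0,0,0],
    [0,0.4,0,0,0,0],
    [0,0.4,0,0,0,0],
    [0,0.4,0,0,0,0],
    [0,0.3,0,0,0,0],
    [0,0,0,0,0,0],
    [0,0,0,0,0,0]
  ]
}}

```text
t: 10.23
eef_pos: [0.5794, -0.0278, 0.0798]
tool_rot: [[0.001, -1.0, 0.015], [-0.017, 0.015, 1.0], [-1.0, -0.001, -0.017]]
contact_force: [-0.3, 0.1, -0.2]
grip_width: -0.0
```

```bash
python3 - <<'E'
from h import *
c=shot('side'); print(find(c,'side','isolator_tip'))
cv2.imwrite('pics/s2.png',cv2.resize(c['img'][150:270,190:290],None,fx=4,fy=4)[:,:,::-1])
E
```

```text
[]
```

View pics/s2.png

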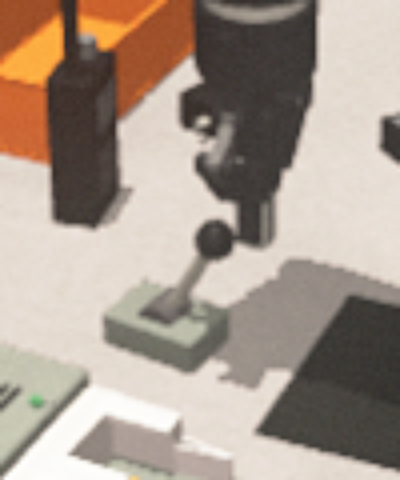

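The ball is at about px (244,210). The off-stop predicts (245,210), so the lever is fully off, though the finger then slipped past it. Next is pack B.

Call:
{"api": "drive_tool", "payload": {
  "moves": [
    [-2,0,-0.6,0,0.01,0],
    [-2,0,-1.6,0,0.007,0],
    [-2,0.9,-1.6,0,0,0],
    [-2,0.9,-1.6,0,0,0],
    [-2,0.9,-1.6,0,0,0],
    [-2,0.9,-1.6,0,0,0],
    [-2,0.9,-1.6,0,0,0],
    [-2,0.9,-1.6,0,0,0],
    [-1,0.9,-1.6,0,0,0],
    [0,0.9,-1.6,0,0,0]
  ],
  "gripper": 1
}}

```text
t: 11.17
eef_pos: [0.5038, -0.1744, 0.2615]
tool_rot: [[-0.002, -1.0, 0.009], [-0.034, 0.009, 0.999], [-0.999, 0.001, -0.034]]
contact_force: [0.5, -0.2, 0.7]
grip_width: 1.0
```

```bash
cat >> h.py <<'E'
def packs(c,lo,hi,zt=.028,dark=75,save=None):
    """fit pack outline in window given by world xy box; returns centre, angle of long side by fitting projected cuboid"""
    from scipy.optimize import minimize
    cor=pix(c,[[x,y,z] for x in(lo[0],hi[0]) for y in(lo[1],hi[1]) for z in (0,.03)])
    u0,v0=np.maximum(cor.min(0),0).astype(int); u1,v1=np.minimum(cor.max(0),[511,383]).astype(int)
    s=c['img'][v0:v1,u0:u1].astype(int)
    k=((s.max(2)<dark)).astype(np.uint8)
    k=cv2.morphologyEx(k,cv2.MORPH_OPEN,np.ones((3,3)))
    n,l,st,ce=cv2.connectedComponentsWithStats(k)
    i=1+np.argmax(st[1:,4]); cs=cv2.findContours((l==i).astype(np.uint8),cv2.RETR_EXTERNAL,2)[0]
    m=np.zeros(k.shape,np.uint8); cv2.drawContours(m,[max(cs,key=cv2.contourArea)],-1,1,-1)
    g=cv2.moments(m,True); cu,cv_=g['m10']/g['m00']+u0,g['m01']/g['m00']+v0
    p0=at(c,cu,cv_,zt/2)
    def poly(p):
        a=p[2];C,S=np.cos(a),np.sin(a)
        P=[[p[0]+C*x-S*y,p[1]+S*x+C*y,z] for x in(-.023,.023) for y in(-.029,.029) for z in(zt-.028,zt)]
        return cv2.convexHull((pix(c,P)).astype(np.float32))
    def cost(p):
        r=np.zeros((m.shape[0]*4,m.shape[1]*4),np.uint8); cv2.fillPoly(r,[np.round((poly(p)-[u0,v0]+.5)*4).astype(np.int32)],255)
        r=cv2.resize(r,(m.shape[1],m.shape[0]),interpolation=cv2.INTER_AREA)/255.
        return np.abs(r-m).sum()/m.sum()
    best=None
    for a in np.radians(range(-90,90,15)):
        r=minimize(cost,[p0[0],p0[1],a],method='Nelder-Mead',options=dict(initial_simplex=[[p0[0],p0[1],a],[p0[0]+.01,p0[1],a],[p0[0],p0[1]+.01,a],[p0[0],p0[1],a+.2]]))
        if best is None or r.fun<best.fun: best=r
    if save:
        w=np.ascontiguousarray(c['img'][:,:,::-1]); cv2.polylines(w,[np.round(poly(best.x)).astype(np.int32)],True,(0,0,255),1); cv2.imwrite(f'pics/{save}.png',w)
    a=(np.degrees(best.x[2])+90)%180-90
    return np.round(best.x[:2],4),round(a,1),round(best.fun,3)
def st():
    o=get_obs();R=np.array(o['tool_rot']);print('t',round(o['t'],2),'tcp',np.round(o['eef_pos'],4),'phi',round(np.degrees(np.arctan2(R[1,1],R[0,1])),1),'tilt x',np.round(R[:2,0],3),'F',np.round(o['contact_force'],1),'w',round(o['grip_width'],3))
    return o,R
E
python3 - <<'E'
from h import *
st(); c=shot('wrist'); print(find(c,'wrist','pack1_c'))
print(packs(c,(.38,-.24),(.50,-.12),save='w2'))
print(packs(c,(.52,-.38),(.63,-.26)))
E
```

```text
t 11.17 tcp [ 0.5038 -0.1744  0.2615] phi 179.5 tilt x [-0.002 -0.034] F [ 0.5 -0.2  0.7] w 1.0
[(0.71, array([ 0.5579, -0.3165,  0.0211])), (0.56, array([ 0.5938, -0.006 ,  0.0968]))]
(array([ 0.441, -0.182]), np.float64(-24.5), np.float64(0.053))
(array([ 0.566 , -0.3214]), np.float64(-39.6), np.float64(1.679))
```

View pics/w2.png

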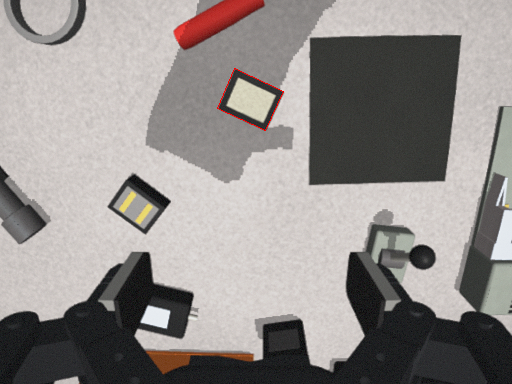

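The fit lies on pack B: (0.441,-0.182), yaw -24.5°. The isolator ball reads (0.594,-0.006), which agrees with off. Going to pick B.

Call:
{"api": "drive_tool", "payload": {
  "moves": [
    [1.6,1.6,-0.2,0,-0.017,0],
    [1.6,1.6,-0.2,0,-0.017,0],
    [1.6,1.6,-0.2,0,0,0],
    [1.6,1.5,-0.2,0,0,0],
    [1.6,0,0,0.08,0,0],
    [1.6,0,0,0.08,0,0],
    [1.6,0,0,0.08,0,0],
    [1.6,0,0,0.08,0,0],
    [1.6,0,0,0.08,0,0],
    [1.6,0,0,0.02,0,0]
  ]
}}

```text
t: 12.1
eef_pos: [0.4397, -0.1807, 0.0941]
tool_rot: [[0.001, -0.9, 0.435], [0.002, 0.435, 0.9], [-1.0, -0.0, 0.002]]
contact_force: [0.4, -0.4, 0.7]
grip_width: 0.999
```

```bash
cat >> h.py <<'E'
def plan(x,y,z,phi):
    "shift in tool axes (cm) and turn (rad, tool axes) to a tool-down pose"
    from scipy.spatial.transform import Rotation as Ro
    o,R=st(); f=np.radians(phi)
    T=np.array([[0,np.cos(f),np.sin(f)],[0,np.sin(f),-np.cos(f)],[-1,0,0]])
    print('shift cm',np.round(R.T@(np.array([x,y,z])-o['eef_pos'])*100,2),'turn',np.round(Ro.from_matrix(R.T@T).as_rotvec(),3),'| then-axes shift',np.round(T.T@(np.array([x,y,z])-o['eef_pos'])*100,2))
E
python3 - <<'E'
from h import *
plan(.441,-.182,.001,155.5)
E
```

```text
t 12.1 tcp [ 0.4397 -0.1807  0.0941] phi 154.2 tilt x [0.001 0.002] F [ 0.4 -0.4  0.7] w 0.999
shift cm [ 9.31 -0.17 -0.08] turn [-0.023  0.002  0.   ] | then-axes shift [ 9.31 -0.17 -0.06]
```

Call:
{"api": "drive_tool", "payload": {
  "moves": [
    [1.3,-0.2,-0.1,-0.02,0,0],
    [1.3,0,0,0,0,0],
    [1.3,0,0,0,0,0],
    [1.3,0,0,0,0,0],
    [1.3,0,0,0,0,0],
    [1.2,0,0,0,0,0],
    [0.9,0,0,0,0,0],
    [0.5,0,0,0,0,0],
    [0.1,0,0,0,0,0],
    [0,0,0,0,0,0]
  ]
}}

```text
t: 12.93
eef_pos: [0.4411, -0.1762, -0.0078]
tool_rot: [[-0.005, -0.91, 0.416], [0.008, 0.415, 0.91], [-1.0, 0.008, 0.005]]
contact_force: [-0.3, -0.1, -0.1]
grip_width: 0.996
```

Call:
{"api": "drive_tool", "payload": {
  "moves": [
    [0,0,0,0,0,0],
    [0,0,0,0,0,0],
    [0,0,0,0,0,0],
    [0,0,0,0,0,0],
    [0,0,0,0,0,0],
    [0,0,0,0,0,0],
    [0,0,0,0,0,0],
    [0,0,0,0,0,0],
    [-0.2,0,0,0,0,0],
    [-0.5,0,0,0,0,0]
  ],
  "gripper": 0,
  "squeeze": 50
}}

```text
t: 13.77
eef_pos: [0.4434, -0.178, 0.0048]
tool_rot: [[0.0, -0.91, 0.416], [0.002, 0.416, 0.91], [-1.0, 0.001, 0.002]]
contact_force: [0.4, -0.3, -1.2]
grip_width: 0.673
```

Call:
{"api": "drive_tool", "payload": {
  "moves": [
    [-1,0,0,0,0,0],
    [-1,0,0,0,0,0],
    [-1,0,0,0,0,0],
    [-1,0,0,0,0,0],
    [-1,0,0,0,0,0],
    [-1,0,0,0,0,0],
    [-1,0,0,0,0,0],
    [-1,0,0,0,0,0],
    [-1,0,0,0,0,0],
    [-1,0,0,0,0,0]
  ]
}}

```text
t: 14.6
eef_pos: [0.4417, -0.1771, 0.1112]
tool_rot: [[-0.003, -0.909, 0.416], [0.004, 0.416, 0.909], [-1.0, 0.005, 0.002]]
contact_force: [-0.3, -0.4, -0.8]
grip_width: 0.673
```

Gripped: the opening is 57 mm, matching the 58 mm side. Carrying B to the sill before bay 2.

Call:
{"api": "drive_tool", "payload": {
  "moves": [
    [-0.3,0,0,-0.1,0,0],
    [-0.3,0,0,-0.1,0,0],
    [-0.3,0,0,-0.1,0,0],
    [0,0,0,-0.11,0,0],
    [0,-0.4,3,0,0,0],
    [0,-0.4,3,0,0,0],
    [0,-0.4,3,0,0,0],
    [0,-0.4,3,0,0,0],
    [0,-0.4,3,0,0,0],
    [0,-0.4,3,0,0,0]
  ]
}}

```text
t: 15.43
eef_pos: [0.4664, 0.0044, 0.1268]
tool_rot: [[0.001, -1.0, 0.003], [0.001, 0.003, 1.0], [-1.0, -0.001, 0.001]]
contact_force: [0.2, -0.3, -1.5]
grip_width: 0.668
```

Call:
{"api": "drive_tool", "payload": {
  "moves": [
    [0,-0.4,3,0,0,0],
    [0,-0.4,3,0,0,0],
    [0,-0.4,3,0,0,0],
    [0,-0.4,3,0,0,0],
    [0,-0.4,3,0,0,0],
    [0,-0.4,3,0,0,0],
    [0,-0.4,2,0,0,0],
    [0,-0.4,1,0,0,0],
    [0,0,0,0,0,0],
    [0,0,0,0,0,0]
  ]
}}

```text
t: 16.27
eef_pos: [0.4975, 0.2303, 0.1299]
tool_rot: [[0.001, -1.0, -0.003], [0.001, -0.003, 1.0], [-1.0, -0.001, 0.001]]
contact_force: [0.3, -0.6, -1.1]
grip_width: 0.674
```

```bash
python3 - <<'E'
from h import *
plan(.4988,.2224,.04,179)
E
```

```text
t 16.27 tcp [0.4975 0.2303 0.1299] phi -179.8 tilt x [0.001 0.001] F [ 0.3 -0.6 -1.1] w 0.674
shift cm [ 8.99 -0.12 -0.8 ] turn [0.02  0.001 0.001] | then-axes shift [ 8.99 -0.15 -0.79]
```

Call:
{"api": "drive_tool", "payload": {
  "moves": [
    [1.2,0,-0.4,0.02,0,0],
    [1.3,-0.1,-0.4,0,0,0],
    [1.3,0,0,0,0,0],
    [1.3,0,0,0,0,0],
    [1.3,0,0,0,0,0],
    [1.3,0,0,0,0,0],
    [1.2,0,0,0,0,0],
    [1,0,0,0,0,0],
    [0.6,0,0,0,0,0],
    [0,0,0,0,0,0]
  ]
}}

```text
t: 17.1
eef_pos: [0.4981, 0.2087, 0.0229]
tool_rot: [[0.001, -1.0, 0.03], [-0.001, 0.03, 1.0], [-1.0, -0.001, -0.001]]
contact_force: [-0.1, -0.5, -1.8]
grip_width: 0.671
```

```bash
python3 - <<'E'
from h import *
plan(.4988,.2224,.005,179)
E
```

```text
t 17.1 tcp [0.4981 0.2087 0.0229] phi 178.3 tilt x [ 0.001 -0.001] F [-0.1 -0.5 -1.8] w 0.671
shift cm [ 1.78 -0.03  1.38] turn [-0.013 -0.001  0.001] | then-axes shift [ 1.79 -0.05  1.37]
```

Call:
{"api": "drive_tool", "payload": {
  "moves": [
    [0,0,0.3,-0.01,0,0],
    [0,0,0.3,0,0,0],
    [0,0,0.3,0,0,0],
    [0,0,0.3,0,0,0],
    [0,0,0.1,0,0,0],
    [0.2,0,0,0,0,0],
    [0.2,0,0,0,0,0],
    [0.2,0,0,0,0,0],
    [0.2,0,0,0,0,0],
    [0,0,0,0,0,0]
  ]
}}

```text
t: 17.93
eef_pos: [0.4996, 0.2223, 0.0168]
tool_rot: [[0.004, -1.0, 0.02], [-0.0, 0.02, 1.0], [-1.0, -0.004, -0.0]]
contact_force: [-1.3, -0.7, -0.8]
grip_width: 0.669
```

```bash
python3 - <<'E'
from h import *
plan(.4988,.2224,.005,179)
E
```

```text
t 17.93 tcp [0.4996 0.2223 0.0168] phi 178.8 tilt x [ 0.004 -0.   ] F [-1.3 -0.7 -0.8] w 0.669
shift cm [1.18 0.09 0.01] turn [-0.003 -0.     0.004] | then-axes shift [1.18 0.08 0.01]
```

Call:
{"api": "drive_tool", "payload": {
  "moves": [
    [0.2,0,0,0,0,0],
    [0.2,0,0,0,0,0],
    [0.2,0,0,0,0,0],
    [0.2,0,0,0,0,0],
    [0.1,0,0,0,0,0],
    [0.1,0,0,0,0,0],
    [0.1,0,0,0,0,0],
    [0,0,0,0,0,0],
    [0,0,0,0,0,0],
    [0,0,0,0,0,0]
  ]
}}

```text
t: 18.77
eef_pos: [0.4995, 0.222, 0.0043]
tool_rot: [[0.004, -1.0, 0.021], [-0.001, 0.021, 1.0], [-1.0, -0.004, -0.001]]
contact_force: [-0.3, 0.1, -1.4]
grip_width: 0.674
```

Call:
{"api": "drive_tool", "payload": {
  "moves": [
    [0.1,0,0,0,0,0],
    [0.1,0,0,0,0,0],
    [0.1,0,0,0,0,0],
    [0.1,0,0,0,0,0],
    [0.1,0,0,0,0,0],
    [0,0,0,0,0,0],
    [0,0,0,0,0,0],
    [0,0,0,0,0,0],
    [0,0,0,0,0,0],
    [0,0,0,0,0,0]
  ]
}}

```text
t: 19.6
eef_pos: [0.4999, 0.2221, 0.0041]
tool_rot: [[0.008, -1.0, 0.02], [0.0, 0.02, 1.0], [-1.0, -0.008, 0.0]]
contact_force: [0.5, 0.4, -1.6]
grip_width: 0.673
```

Call:
{"api": "drive_tool", "payload": {
  "moves": [
    [0,0,0,0,0,0],
    [0,0,0,0,0,0],
    [0,0,0,0,0,0.004],
    [0,0,0,0,0,0.004],
    [-0.5,0,0,0,0,0],
    [-1,0,0,0,0,0],
    [-1,0,0,0,0,0],
    [-1,0,0,0,0,0],
    [-1,0,0,0,0,0],
    [-1,0,0,0,0,0]
  ],
  "gripper": 0.9
}}

```text
t: 20.43
eef_pos: [0.499, 0.2217, 0.0608]
tool_rot: [[-0.005, -1.0, 0.021], [-0.001, 0.021, 1.0], [-1.0, 0.005, -0.001]]
contact_force: [0.1, -0.1, -0.4]
grip_width: 0.897
```

Call:
{"api": "drive_tool", "payload": {
  "moves": [
    [-0.5,1,0,0,0,0],
    [0,1.5,0,0,0,0],
    [0,1.5,0,0,0,0],
    [0,1.5,0,0,0,0],
    [0,1,0,0,0,0],
    [0,0,0,0,0,0],
    [0,0,0,0,0,0],
    [0,0,0,0,0,0],
    [0,0,0,0,0,0],
    [0,0,0,0,0,0]
  ],
  "gripper": 0.25
}}

```text
t: 21.27
eef_pos: [0.431, 0.2233, 0.0695]
tool_rot: [[-0.0, -1.0, 0.021], [0.001, 0.021, 1.0], [-1.0, 0.0, 0.001]]
contact_force: [0.4, -0.4, -0.0]
grip_width: 0.249
```

```bash
python3 - <<'E'
from h import *
plan(.435,.2235,.014,179)
c=shot('top'); print(find(c,'top','pack1_c'))
s=c['img'][200:270,95:215]; cv2.imwrite('pics/t2.png',cv2.resize(s,None,fx=5,fy=5,interpolation=2)[:,:,::-1])
E
```

```text
t 21.27 tcp [0.431  0.2233 0.0695] phi 178.8 tilt x [-0.     0.001] F [ 0.4 -0.4 -0. ] w 0.249
shift cm [ 5.55 -0.4   0.02] turn [-0.003  0.001 -0.   ] | then-axes shift [ 5.55 -0.4   0.02]
[(0.85, array([ 0.5251, -0.3187,  0.0323]))]
```

View pics/t2.png

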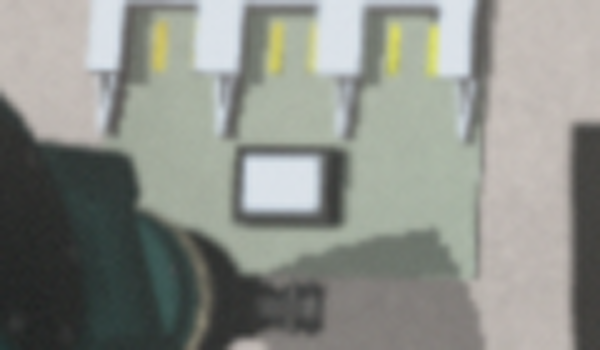

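Pack B lies label up, squarely before bay 2 in the crop: nose tips at 222 and 345, pack at 237-345 with its side. Pack A was knocked to (0.525,-0.319), so I'll re-measure it later. Pushing B in.

Call:
{"api": "drive_tool", "payload": {
  "moves": [
    [0.8,0,0,0,0,0],
    [0.8,0,0,0,0,0],
    [0.8,0,0,0,0,0],
    [0.8,0,0,0,0,0],
    [0.8,0,0,0,0,0],
    [0.7,0,0,0,0,0],
    [0.4,0,0,0,0,0],
    [0,-0.5,0,0,0,0],
    [0,-0.8,0,0,0,0],
    [0,-0.8,0,0,0,0]
  ]
}}

```text
t: 22.2
eef_pos: [0.4518, 0.2224, 0.0112]
tool_rot: [[-0.004, -1.0, 0.021], [-0.0, 0.021, 1.0], [-1.0, 0.004, -0.0]]
contact_force: [0.5, -0.6, 0.4]
grip_width: 0.249
```

Call:
{"api": "drive_tool", "payload": {
  "moves": [
    [0,-0.8,0,0,0,0],
    [0,-0.8,0,0,0,0],
    [0,-0.8,0,0,0,0],
    [0,-0.8,0,0,0,0],
    [0,-0.8,0,0,0,0],
    [0,-0.8,0,0,0,0],
    [0,-0.5,0,0,0,0],
    [0,0,0,0,0,0],
    [0,0,0,0,0,0],
    [0,0,0,0,0,0]
  ]
}}

```text
t: 23.03
eef_pos: [0.5146, 0.2213, 0.0119]
tool_rot: [[-0.001, -1.0, 0.022], [0.001, 0.022, 1.0], [-1.0, 0.001, 0.001]]
contact_force: [-0.2, -0.1, 0.6]
grip_width: 0.253
```

```bash
python3 - <<'E'
from h import *
plan(.549,.2215,.014,179)
E
```

```text
t 23.03 tcp [0.5146 0.2213 0.0119] phi 178.7 tilt x [-0.001  0.001] F [-0.2 -0.1  0.6] w 0.253
shift cm [-0.21 -3.44  0.09] turn [-0.004  0.001 -0.001] | then-axes shift [-0.21 -3.44  0.08]
```

Call:
{"api": "drive_tool", "payload": {
  "moves": [
    [-0.1,-0.6,0,0,0,0],
    [0,-0.6,0,0,0,0],
    [0,-0.5,0,0,0,0],
    [0,-0.4,0,0,0,0],
    [0,-0.4,0,0,0,0],
    [0,-0.4,0,0,0,0],
    [0,-0.4,0,0,0,0],
    [0,-0.4,0,0,0,0],
    [0,-0.4,0,0,0,0],
    [0,-0.4,0,0,0,0]
  ]
}}

```text
t: 23.87
eef_pos: [0.5496, 0.2202, 0.0114]
tool_rot: [[-0.025, -1.0, 0.019], [0.001, 0.019, 1.0], [-1.0, 0.025, 0.001]]
contact_force: [-23.2, 1.1, 13.8]
grip_width: 0.253
```

Call:
{"api": "drive_tool", "payload": {
  "moves": [
    [0,-0.3,0,0,0,0],
    [0,-0.3,0,0,0,0],
    [0,-0.3,0,0,0,0],
    [0,-0.3,0,0,0,0],
    [0,-0.3,0,0,0,0],
    [0,-0.3,0,0,0,0],
    [0,-0.3,0,0,0,0],
    [0,-0.3,0,0,0,0],
    [0,-0.3,0,0,0,0],
    [0,-0.3,0,0,0,0]
  ]
}}

```text
t: 24.7
eef_pos: [0.5481, 0.2196, 0.0087]
tool_rot: [[-0.085, -0.996, 0.013], [0.001, 0.013, 1.0], [-0.996, 0.085, -0.0]]
contact_force: [-21.5, 0.9, 23.1]
grip_width: 0.249
```

Stalled at 0.5496 with 23 N, and home predicts 0.549, so B is fully home. Backing off and going to view A.

Call:
{"api": "drive_tool", "payload": {
  "moves": [
    [-0.2,0.6,0,0,0,-0.04],
    [-0.5,0.6,0,0,0,-0.045],
    [-1.5,0.6,0,0,0,0],
    [-2.5,0.5,0,0,0,0],
    [-2.5,0,0,0,0,0],
    [-2.5,0,0,0,0,0],
    [-2.5,0,-1,0,0,0],
    [-2.5,0,-2,0,0,0],
    [-2.5,0,-2.5,0,0,0],
    [-2.5,0,-2.5,0,0,0]
  ]
}}

```text
t: 25.53
eef_pos: [0.5212, 0.1404, 0.2104]
tool_rot: [[-0.006, -1.0, 0.007], [-0.002, 0.007, 1.0], [-1.0, 0.006, -0.002]]
contact_force: [0.3, -0.4, -0.3]
grip_width: 0.25
```

Call:
{"api": "drive_tool", "payload": {
  "moves": [
    [-2,0,-3,0,0,0],
    [0,0,-3,0,0,0],
    [0,0,-3,0,0,0],
    [0,0,-3,0,0,0],
    [0,0,-3,0,0,0],
    [0,-0.5,-3,0,0,0],
    [0,-0.5,-3,0,0,0],
    [0,-0.5,-3,0,0,0],
    [0,-0.5,-3,0,0,0],
    [0,-0.5,-3,0,0,0]
  ],
  "gripper": 1
}}

```text
t: 26.37
eef_pos: [0.5473, -0.1745, 0.2419]
tool_rot: [[0.009, -1.0, 0.005], [-0.004, 0.005, 1.0], [-1.0, -0.009, -0.004]]
contact_force: [1.0, 0.4, -0.1]
grip_width: 1.001
```

Call:
{"api": "drive_tool", "payload": {
  "moves": [
    [0,-0.5,-3,0,0,0],
    [0,-0.5,-3,0,0,0],
    [0,-0.5,-3,0,0,0],
    [0,-0.5,-2,0,0,0],
    [0,0,-1,0,0,0],
    [0,0,0,0,0,0],
    [0,0,0,0,0,0],
    [0,0,0,0,0,0],
    [0,0,0,0,0,0],
    [0,0,0,0,0,0]
  ]
}}

```text
t: 27.2
eef_pos: [0.5671, -0.3048, 0.242]
tool_rot: [[0.009, -1.0, 0.009], [-0.004, 0.009, 1.0], [-1.0, -0.009, -0.004]]
contact_force: [0.1, 0.6, -0.2]
grip_width: 1.001
```

```bash
python3 - <<'E'
from h import *
st(); c=shot('wrist'); print(find(c,'wrist','pack1_c'))
print(packs(c,(.47,-.38),(.59,-.26),save='w3'))
t=shot('top'); print(find(t,'top','pack1_c'))
im=cv2.resize(t['img'][150:270,95:215],None,fx=3.2,fy=3.2,interpolation=2)
w=cv2.imread('pics/w3.png'); v=np.zeros((384,800,3),np.uint8); v[:,:384]=im[:,:,::-1]; v[:,384:]=w[:,:416]; cv2.imwrite('pics/c3.png',v)
E
```

```text
t 27.2 tcp [ 0.5671 -0.3048  0.242 ] phi 179.5 tilt x [ 0.009 -0.004] F [ 0.1  0.6 -0.2] w 1.001
[(0.87, array([ 0.5204, -0.3236,  0.0236]))]
(array([ 0.522 , -0.3236]), np.float64(-38.8), np.float64(0.033))
[(0.49, array([0.5794, 0.2203, 0.0213]))]
```

View pics/c3.png

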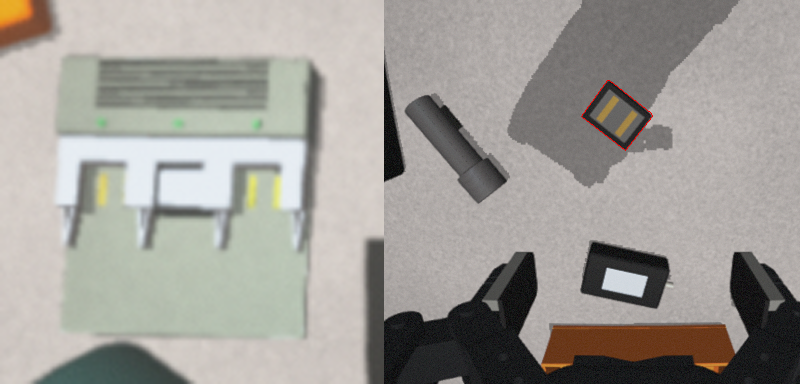

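B is home in bay 2 in the top view. Pack A, contacts up, fits well at (0.522,-0.324), yaw -38.8°. I'll grip it across its 46 mm side, near one end, so it can be stood on edge over the mat.

Call:
{"api": "drive_tool", "payload": {
  "moves": [
    [0,0,0,-0.1,0,0.009],
    [0,0,0,-0.1,0,0],
    [0,0,0,-0.1,0,0],
    [1,0,0,-0.1,0,0],
    [1.5,0,0,-0.1,0,0],
    [1.5,0,0,-0.1,0,0],
    [1.5,0,0,-0.1,0,0],
    [1.5,0,0,-0.1,0,0],
    [1.5,0,0,-0.1,0,0],
    [1,0,0,0,0,0]
  ]
}}

```text
t: 28.23
eef_pos: [0.5687, -0.3046, 0.1467]
tool_rot: [[0.005, -0.591, -0.807], [-0.009, -0.807, 0.591], [-1.0, 0.004, -0.009]]
contact_force: [0.0, -0.3, -0.1]
grip_width: 1.002
```

```bash
python3 - <<'E'
from h import *
plan(.5327,-.3103,.06,231.2)
E
```

```text
t 28.23 tcp [ 0.5687 -0.3046  0.1467] phi -126.2 tilt x [ 0.005 -0.009] F [ 0.  -0.3 -0.1] w 1.002
shift cm [8.66 2.55 2.65] turn [ 0.045 -0.009 -0.004] | then-axes shift [8.67 2.7  2.45]
```

Call:
{"api": "drive_tool", "payload": {
  "moves": [
    [0,0,0,0.04,-0.009,0],
    [0.8,0.7,0.6,0,0,0],
    [0.8,0.7,0.6,0,0,0],
    [0.8,0.7,0.6,0,0,0],
    [0.8,0.6,0.6,0,0,0],
    [0.8,0,0,0,0,0],
    [0.8,0,0,0,0,0],
    [0.8,0,0,0,0,0],
    [0,0,0,0,0,0],
    [0,0,0,0,0,0]
  ]
}}

```text
t: 29.07
eef_pos: [0.5322, -0.3089, 0.0851]
tool_rot: [[-0.004, -0.621, -0.783], [-0.001, -0.783, 0.621], [-1.0, 0.004, 0.003]]
contact_force: [0.0, 0.4, 0.2]
grip_width: 1.004
```

```bash
python3 - <<'E'
from h import *
plan(.5327,-.3103,-.002,231.2)
c=shot('wrist'); print(find(c,'wrist','pack1_c'))
E
```

```text
t 29.07 tcp [ 0.5322 -0.3089  0.0851] phi -128.4 tilt x [-0.004 -0.001] F [0.  0.4 0.2] w 1.004
shift cm [ 8.71  0.05 -0.15] turn [ 0.007  0.003 -0.004] | then-axes shift [ 8.71  0.08 -0.13]
[(0.5, array([ 0.4283, -0.0963, -0.0009]))]
```

Call:
{"api": "drive_tool", "payload": {
  "moves": [
    [1.2,0,-0.1,0,0,0],
    [1.3,0,0,0,0,0],
    [1.3,0,0,0,0,0],
    [1.3,0,0,0,0,0],
    [1.2,0,0,0,0,0],
    [1,0,0,0,0,0],
    [0.6,0,0,0,0,0],
    [0.3,0,0,0,0,0],
    [0.1,0,0,0,0,0],
    [0,0,0,0,0,0]
  ]
}}

```text
t: 30.0
eef_pos: [0.5372, -0.3117, 0.003]
tool_rot: [[0.003, -0.62, -0.784], [-0.007, -0.784, 0.62], [-1.0, 0.003, -0.006]]
contact_force: [-0.2, 0.0, -0.6]
grip_width: 0.998
```

Call:
{"api": "drive_tool", "payload": {
  "moves": [
    [0,0,0,0,0,0],
    [0,0,0,0,0,0],
    [0,0,0,0,0,0],
    [0,0,0,0,0,0],
    [0,0,0,0,0,0],
    [0,0,0,0,0,0],
    [0,0,0,0,0,0],
    [0,0,0,0,0,0],
    [0,0,0,0,0,0],
    [0,0,0,0,0,0]
  ],
  "gripper": 0,
  "squeeze": 70
}}

```text
t: 30.83
eef_pos: [0.5381, -0.3123, 0.0056]
tool_rot: [[0.005, -0.62, -0.784], [-0.008, -0.784, 0.62], [-1.0, 0.003, -0.009]]
contact_force: [0.2, 0.1, -1.5]
grip_width: 0.526
```

Call:
{"api": "drive_tool", "payload": {
  "moves": [
    [-0.5,0,0,0,0,0],
    [-1,0,0,0,0,0],
    [-1.5,0,0,0,0,0],
    [-2,0,0,0,0,0],
    [-2,0,0,0,0,0],
    [-2,0,0,0,0,0],
    [-2,0,0,0,0,0],
    [-2,0,0,0,0,0],
    [-1,0,0,0,0,0],
    [0,0,0,0,0,0]
  ]
}}

```text
t: 31.67
eef_pos: [0.5364, -0.3103, 0.1587]
tool_rot: [[0.006, -0.62, -0.784], [-0.009, -0.784, 0.62], [-1.0, 0.003, -0.01]]
contact_force: [0.1, -1.3, -1.9]
grip_width: 0.527
```

Gripped at 44.7 mm, about 19 mm off centre as intended. Moving over the mat, then pitching the tool forward.

Call:
{"api": "drive_tool", "payload": {
  "moves": [
    [0,0,0,0.1,-0.01,0],
    [0,0,0,0.1,0,0],
    [0,0,0,0.1,0,0],
    [0,0,0,0.1,0,0],
    [0,0,0,0.1,0,0],
    [0,0,0,0.1,0,0],
    [0,0,0,0.1,0,0],
    [0,0,0,0.1,0,0],
    [0,0,0,0.1,0,0],
    [0,0,0,0.1,0,0]
  ]
}}

```text
t: 32.5
eef_pos: [0.535, -0.3092, 0.159]
tool_rot: [[-0.002, -0.99, 0.142], [-0.002, 0.142, 0.99], [-1.0, 0.002, -0.002]]
contact_force: [-0.1, -0.3, -2.6]
grip_width: 0.526
```

Call:
{"api": "drive_tool", "payload": {
  "moves": [
    [0,0,2,0,0,0],
    [0,0,3,0,0,0],
    [0,0,3,0,0,0],
    [0,0,3,0,0,0],
    [0,0,3,0,0,0],
    [0,0,3,0,0,0],
    [0,0,3,0,0,0],
    [0,0,3,0,0,0],
    [0,0,1.5,0,0,0],
    [0,0,0,0,0,0]
  ]
}}

```text
t: 33.33
eef_pos: [0.5699, -0.057, 0.1555]
tool_rot: [[-0.006, -0.988, 0.154], [-0.0, 0.154, 0.988], [-1.0, 0.006, -0.001]]
contact_force: [0.5, -1.1, -1.9]
grip_width: 0.527
```

```bash
python3 - <<'E'
from h import *
plan(.52,-.05,.16,174.5); print(get_obs()['joint_pos'])
E
```

```text
t 33.33 tcp [ 0.5699 -0.057   0.1555] phi 171.1 tilt x [-0.006 -0.   ] F [ 0.5 -1.1 -1.9] w 0.527
shift cm [-0.42  5.04 -0.08] turn [-0.059 -0.001 -0.006] | then-axes shift [-0.45  5.03  0.22]
[-13.81034956  21.80836963  -4.62676247  63.91989886  -0.10119599
  -4.94758259]
```

Call:
{"api": "drive_tool", "payload": {
  "moves": [
    [0,1,0,0.05,0,0],
    [0,1.5,0,0.04,0,0],
    [0,1.5,0,0,0,0],
    [0,1,0,0,0,0],
    [0,0,0,0,0,-0.1],
    [0,0,0,0,0,-0.1],
    [0,0,0,0,0,-0.1],
    [0,0,0,0,0,-0.1],
    [0,0,0,0,0,-0.1],
    [0,0,0,0,0,-0.1]
  ]
}}

```text
t: 34.17
eef_pos: [0.5189, -0.0504, 0.1551]
tool_rot: [[0.545, -0.801, 0.248], [-0.144, 0.202, 0.969], [-0.826, -0.564, -0.005]]
contact_force: [1.9, 0.0, -2.3]
grip_width: 0.525
```

Call:
{"api": "drive_tool", "payload": {
  "moves": [
    [0,0,0,0,0,-0.1],
    [0,0,0,0,0,-0.1],
    [0,0,0,0,0,-0.1],
    [0,0,0,0,0,-0.1],
    [0,0,0,0,0,-0.1],
    [0,0,0,0,0,-0.1],
    [0,0,0,0,0,-0.05],
    [0,0,0,0,0,0],
    [0,0,0,0,0,0],
    [0,0,0,0,0,0]
  ]
}}

```text
t: 35.0
eef_pos: [0.5675, -0.0535, 0.2248]
tool_rot: [[0.856, -0.444, 0.266], [-0.244, 0.108, 0.964], [-0.456, -0.89, -0.016]]
contact_force: [-0.5, -0.3, -1.9]
grip_width: 0.52
```

```bash
cat >> h.py <<'E'
def bottom(R,p,dx=-.0084,dy=.0188,L=.058,h=None):
    "lowest pack corner z for pack held: centre at tool (dx,dy)"
    c=p+R@np.array([dx,dy,0]); q=[c+R@np.array([a*.014,b*L/2,0]) for a in(-1,1) for b in(-1,1)]
    return np.round(c,4),np.round(min(v[2] for v in q),4)
E
python3 - <<'E'
from h import *
o,R=st(); print(np.round(R,3)); print(o['joint_pos'],bottom(R,o['eef_pos']))
c=shot('side'); cv2.imwrite('pics/s3.png',cv2.resize(c['img'][130:290,190:370],None,fx=4,fy=3.5)[:,:,::-1])
E
```

```text
t 35.0 tcp [ 0.5675 -0.0535  0.2248] phi 166.4 tilt x [ 0.856 -0.244] F [-0.5 -0.3 -1.9] w 0.52
[[ 0.856 -0.444  0.266]
 [-0.244  0.108  0.964]
 [-0.456 -0.89  -0.016]]
[-11.66085341   0.13702359 -67.37877456 -40.30361662  -3.79037818
   0.89996419] (array([ 0.552 , -0.0494,  0.2119]), np.float64(0.1797))
```

View pics/s3.png

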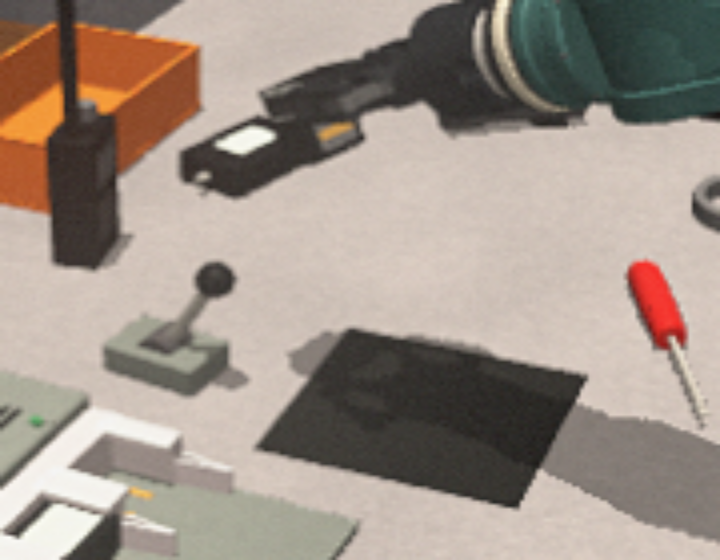

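The picture shows A held, with the contact face towards the robot. The pitch stopped at 63° because joint 3 reached its range limit, so I need a standing spot farther out. I'll fit quick planar kinematics to choose it.

```bash
cat > k.py <<'E'
import numpy as np
from scipy.optimize import least_squares
S=[([-81.836,15.075,-2.767,72.158,0],[.154,-.5016,.2308]),([-13.3523,11.514,11.8165,90.1228,-.0138],[.4924,-.0335,.3573]),
([-13.81,21.808,-4.627,63.92,-.101],[.5699,-.057,.1555]),([-11.661,.137,-67.379,-40.304,-3.79],[.5675,-.0535,.2248])]
def fk(p,q):
    a,h,l2,l3,e,L,d=p; q1,q2,q3,q4,q5=np.radians(q); f=q2-q3; t=f+q4
    r=a+l2*np.sin(q2)+l3*np.cos(f)+e*np.sin(f)+L*np.cos(t)*np.cos(q5); z=h+l2*np.cos(q2)-l3*np.sin(f)+e*np.cos(f)-L*np.sin(t)*np.cos(q5)
    l=d+L*np.sin(q5)*0
    return np.array([r*np.cos(q1)-l*np.sin(q1),r*np.sin(q1)+l*np.cos(q1),z])
E
python3 - <<'E'
from k import *
from h import st
res=lambda p:np.concatenate([np.concatenate([fk(p,q)-x for q,x in S])*1000,.01*1000*(p-p0)])
p0=np.array([.05,.3,.3,.3,0,.25,.08]); s=least_squares(res,p0); p=s.x; print(np.round(p,4),np.round([(fk(p,q)-x)*1000 for q,x in S],1).tolist())
# lowest reachable configs
from itertools import product
for pitch in (13,20):   # deg below horizontal
  for r in (.54,.58,.62,.66,.70):
    for z in (.05,.09,.2):
      f=lambda u:(lambda w:[np.hypot(w[0],w[1])-r,w[2]-z])(fk(p,[0,u[0],u[1],pitch-u[0]+u[1],0]))
      u=least_squares(f,[20,-50]); 
      if u.cost<1e-8: print(pitch,r,z,np.round([*u.x,pitch-u.x[0]+u.x[1]],0))
E
```

```text
[2.000e-04 1.609e-01 5.800e-01 3.698e-01 5.060e-02 4.246e-01 7.630e-02] [[-4.8, -0.9, 0.3], [-1.1, -4.7, -0.2], [-1.3, -4.2, -0.1], [2.9, 13.7, -0.0]]
13 0.58 0.2 [  42.  -93. -122.]
13 0.62 0.2 [  32.  -82. -101.]
13 0.66 0.05 [  69.  -82. -138.]
13 0.66 0.09 [  60.  -82. -129.]
13 0.66 0.2 [ 29. -75. -91.]
13 0.7 0.05 [  61.  -74. -122.]
13 0.7 0.09 [  53.  -74. -113.]
13 0.7 0.2 [ 29. -69. -85.]
20 0.54 0.2 [ 16. -86. -82.]
20 0.58 0.2 [ 16. -79. -75.]
20 0.62 0.05 [  66.  -89. -135.]
20 0.62 0.09 [  51.  -86. -117.]
20 0.62 0.2 [ 17. -74. -71.]
20 0.66 0.05 [  54.  -79. -113.]
20 0.66 0.09 [  44.  -77. -101.]
20 0.66 0.2 [ 18. -68. -66.]
20 0.7 0.05 [  49.  -71. -100.]
20 0.7 0.09 [ 41. -70. -91.]
20 0.7 0.2 [ 20. -63. -63.]
```

```bash
python3 - <<'E'
from k import *
p=np.array([2.000e-04,1.609e-01,5.800e-01,3.698e-01,5.060e-02,4.246e-01,7.630e-02])
for t in (120,130,45,37,30):
  for r in (.42,.46,.5,.54,.58,.62):
    o=[]
    for z in (.01,.06,.15):
      b=None
      for g in ([20,-50],[20,0],[40,20]):
        f=lambda u:(lambda w:[np.hypot(w[0],w[1])-r,w[2]-z])(fk(p,[0,u[0],u[1],t-u[0]+u[1],0]))
        u=least_squares(f,g)
        if u.cost<1e-8: b=np.round([*u.x,t-u.x[0]+u.x[1]],0).astype(int).tolist()
      ok=b and -49<b[0]<96 and -65<b[1]<76 and -120<b[2]<119
      o.append((z,b,'OK' if ok else '-'))
    print(t,r,*o)
E
```

```text
120 0.42 (0.01, [37, -13, 71], 'OK') (0.06, [34, -10, 77], 'OK') (0.15, [29, -2, 89], 'OK')
120 0.46 (0.01, [40, -6, 74], 'OK') (0.06, [37, -3, 80], 'OK') (0.15, [33, 5, 92], 'OK')
120 0.5 (0.01, [43, 2, 78], 'OK') (0.06, [40, 5, 84], 'OK') (0.15, [37, 13, 96], 'OK')
120 0.54 (0.01, [47, 10, 83], 'OK') (0.06, [44, 13, 89], 'OK') (0.15, [41, 21, 100], 'OK')
120 0.58 (0.01, [50, 18, 88], 'OK') (0.06, [48, 22, 94], 'OK') (0.15, [46, 31, 105], 'OK')
120 0.62 (0.01, [55, 28, 94], 'OK') (0.06, [53, 33, 99], 'OK') (0.15, [52, 43, 112], 'OK')
130 0.42 (0.01, [44, -4, 82], 'OK') (0.06, [41, -2, 87], 'OK') (0.15, [36, 5, 98], 'OK')
130 0.46 (0.01, [47, 3, 86], 'OK') (0.06, [44, 6, 92], 'OK') (0.15, [40, 13, 102], 'OK')
130 0.5 (0.01, [51, 11, 91], 'OK') (0.06, [48, 14, 96], 'OK') (0.15, [45, 21, 107], 'OK')
130 0.54 (0.01, [54, 21, 96], 'OK') (0.06, [52, 24, 102], 'OK') (0.15, [49, 32, 112], 'OK')
130 0.58 (0.01, [59, 31, 103], 'OK') (0.06, [57, 35, 108], 'OK') (0.15, [55, 44, 119], '-')
130 0.62 (0.01, [64, 45, 110], 'OK') (0.06, [63, 49, 116], 'OK') (0.15, [63, 64, 131], '-')
45 0.42 (0.01, 
[... 797 characters left out ...]
06, [25, -81, -69], '-') (0.15, [3, -69, -34], '-')
37 0.58 (0.01, [38, -79, -80], '-') (0.06, [24, -74, -62], '-') (0.15, [6, -64, -34], 'OK')
37 0.62 (0.01, [35, -72, -70], '-') (0.06, [25, -68, -56], '-') (0.15, [10, -59, -32], 'OK')
30 0.42 (0.01, None, '-') (0.06, None, '-') (0.15, None, '-')
30 0.46 (0.01, None, '-') (0.06, None, '-') (0.15, [38, -107, -115], '-')
30 0.5 (0.01, None, '-') (0.06, None, '-') (0.15, [9, -83, -62], '-')
30 0.54 (0.01, None, '-') (0.06, None, '-') (0.15, [11, -78, -59], '-')
30 0.58 (0.01, [87, -105, -162], '-') (0.06, [39, -84, -93], '-') (0.15, [13, -73, -55], '-')
30 0.62 (0.01, [48, -79, -98], '-') (0.06, [35, -76, -81], '-') (0.15, [15, -68, -52], '-')
```

Forward pitching is limited by joint 3, so I'll flip sideways with joint 5: lay A down on the mat, re-grip it with the tool tilted about 40° one way, then tilt it about 50° the other way so it stands on end. First, tool down again.

Call:
{"api": "drive_tool", "payload": {
  "moves": [
    [0,0,0,0,0,0.1],
    [0,0,0,0,0,0.1],
    [0,0,0,0,0,0.1],
    [0,0,0,0,0,0.1],
    [0,0,0,0,0,0.1],
    [0,0,0,0,0,0.1],
    [0,0,0,0,0,0.1],
    [0,0,0,0,0,0.1],
    [0,0,0,0,0,0.1],
    [0,0,0,0,0,0.1]
  ]
}}

```text
t: 35.88
eef_pos: [0.5588, -0.054, 0.2186]
tool_rot: [[0.22, -0.938, 0.268], [-0.078, 0.257, 0.963], [-0.972, -0.233, -0.016]]
contact_force: [1.4, -0.4, -1.8]
grip_width: 0.524
```

Call:
{"api": "drive_tool", "payload": {
  "moves": [
    [0,0,0,0,0,0.09],
    [0,0,0,0.12,0,0],
    [0,0,0,0.12,0,0],
    [0,0,0,0.12,0,0],
    [0,0,0,0.12,0,0],
    [0,0,0,0.12,0,0],
    [0,0,0,0.12,0,0],
    [0,0,0,0.12,0,0],
    [0,0,0,0.12,0,0],
    [0,0,0,0.12,0,0]
  ]
}}

```text
t: 36.72
eef_pos: [0.5543, -0.0572, 0.2162]
tool_rot: [[0.107, -0.175, 0.979], [-0.046, 0.983, 0.181], [-0.993, -0.064, 0.097]]
contact_force: [0.3, -0.7, -1.9]
grip_width: 0.526
```

```bash
python3 - <<'E'
from h import *
plan(.455,-.064,.1,90)
E
```

```text
t 36.72 tcp [ 0.5543 -0.0572  0.2162] phi 100.1 tilt x [ 0.107 -0.046] F [ 0.3 -0.7 -1.9] w 0.526
shift cm [ 10.52   1.81 -10.97] turn [0.179 0.102 0.055] | then-axes shift [11.62 -0.68 -9.93]
```

Call:
{"api": "drive_tool", "payload": {
  "moves": [
    [0,0,0,0.06,0.035,0.018],
    [0,0,0,0.06,0.035,0.018],
    [0,0,0,0.06,0.033,0.018],
    [1,-0.1,-1.6,0,0,0],
    [1.2,-0.1,-1.7,0,0,0],
    [1.2,-0.1,-1.7,0,0,0],
    [1.2,-0.1,-1.7,0,0,0],
    [1.2,-0.1,-1.7,0,0,0],
    [1.2,-0.1,-1.6,0,0,0],
    [1,0,0,0,0,0]
  ]
}}

```text
t: 37.55
eef_pos: [0.4429, -0.0619, 0.1343]
tool_rot: [[-0.015, 0.025, 1.0], [0.007, 1.0, -0.025], [-1.0, 0.007, -0.016]]
contact_force: [1.6, -0.3, -1.6]
grip_width: 0.524
```

```bash
python3 - <<'E'
from h import *
plan(.455,-.064,.03,90)
E
```

```text
t 37.55 tcp [ 0.4429 -0.0619  0.1343] phi 88.6 tilt x [-0.015  0.007] F [ 1.6 -0.3 -1.6] w 0.524
shift cm [10.41 -0.25  1.38] turn [-0.025 -0.015 -0.007] | then-axes shift [10.43 -0.21  1.21]
```

Call:
{"api": "drive_tool", "payload": {
  "moves": [
    [1.3,0,0.4,-0.025,-0.015,-0.007],
    [1.5,0,0.4,0,0,0],
    [1.5,0,0.4,0,0,0],
    [1.5,0,0,0,0,0],
    [1.5,0,0,0,0,0],
    [1.5,0,0,0,0,0],
    [1.2,0,0,0,0,0],
    [0.8,0,0,0,0,0],
    [0.4,0,0,0,0,0],
    [0,0,0,0,0,0]
  ]
}}

```text
t: 38.38
eef_pos: [0.4464, -0.0622, 0.0164]
tool_rot: [[-0.01, 0.004, 1.0], [0.005, 1.0, -0.004], [-1.0, 0.005, -0.01]]
contact_force: [0.8, -0.8, -2.0]
grip_width: 0.522
```

```bash
python3 - <<'E'
from h import *
plan(.455,-.064,.005,90)
E
```

```text
t 38.38 tcp [ 0.4464 -0.0622  0.0164] phi 89.8 tilt x [-0.01   0.005] F [ 0.8 -0.8 -2. ] w 0.522
shift cm [ 1.13 -0.18  0.87] turn [-0.004 -0.01  -0.005] | then-axes shift [ 1.14 -0.18  0.86]
```

Call:
{"api": "drive_tool", "payload": {
  "moves": [
    [0.2,0,0,0,-0.01,-0.005],
    [0.2,0,0,0,0,0],
    [0.2,0,0,0,0,0],
    [0.2,0,0,0,0,0],
    [0.2,0,0,0,0,0],
    [0.1,0,0,0,0,0],
    [0.1,0,0,0,0,0],
    [0,0,0,0,0,0],
    [0,0,0,0,0,0],
    [0,0,0,0,0,0]
  ]
}}

```text
t: 39.22
eef_pos: [0.4476, -0.0627, 0.0054]
tool_rot: [[0.004, 0.004, 1.0], [-0.001, 1.0, -0.004], [-1.0, -0.001, 0.004]]
contact_force: [-0.2, -0.4, -1.7]
grip_width: 0.525
```

Call:
{"api": "drive_tool", "payload": {
  "moves": [
    [0,0,0,0,0,0],
    [0,0,0,0,0,0],
    [0,0,0,0,0,0],
    [0,0,0,0,0,0],
    [-0.5,0,0,0,0,0],
    [-1,0,0,0,0,0],
    [-2,0,0,0,0,0],
    [-2,0,0,0,0,0],
    [-2,-0.5,0,0,0,0],
    [-2,-0.5,0,0,0,0]
  ],
  "gripper": 1
}}

```text
t: 40.05
eef_pos: [0.4449, -0.0714, 0.103]
tool_rot: [[-0.002, 0.003, 1.0], [0.001, 1.0, -0.003], [-1.0, 0.001, -0.002]]
contact_force: [0.3, -0.1, -0.0]
grip_width: 1.001
```

Call:
{"api": "drive_tool", "payload": {
  "moves": [
    [-1,-1,0,0,0,0],
    [-1,-1,0,0,0,0],
    [-1,-1,0,0,0,0],
    [-1,-1,0,0,0,0],
    [0,0,0,0,0,0],
    [0,0,0,0,0,0],
    [0,0,0,0,0,0],
    [0,0,0,0,0,0],
    [0,0,0,0,0,0],
    [0,0,0,0,0,0]
  ]
}}

```text
t: 40.88
eef_pos: [0.445, -0.112, 0.1502]
tool_rot: [[0.004, 0.003, 1.0], [-0.001, 1.0, -0.003], [-1.0, -0.001, 0.004]]
contact_force: [-0.5, 0.1, 0.7]
grip_width: 0.998
```

```bash
python3 - <<'E'
from h import *
st(); c=shot('wrist'); print(find(c,'wrist','pack1_c'))
cv2.imwrite('pics/w4.png',c['img'][:,:,::-1])
E
```

```text
t 40.88 tcp [ 0.445  -0.112   0.1502] phi 89.9 tilt x [ 0.004 -0.001] F [-0.5  0.1  0.7] w 0.998
[(0.7, array([ 0.4434, -0.0436,  0.024 ]))]
```

View pics/w4.png

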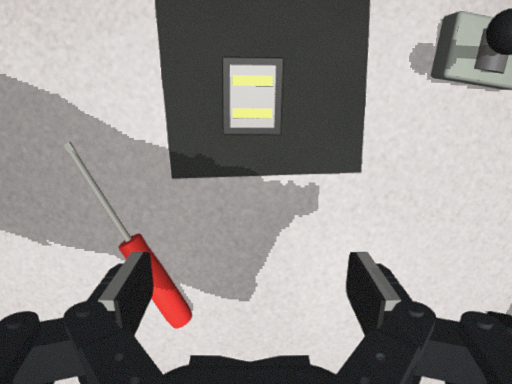

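Pack A lies contacts up on the mat at px (252,96), long side along y, centre about (0.447,-0.0435). I'll tilt the tool -40° and re-grip near its +y end.

Call:
{"api": "drive_tool", "payload": {
  "moves": [
    [0,1.5,0,0,0,-0.1],
    [0,2,0,0,0,-0.1],
    [0,2,0,0,0,-0.1],
    [0,2,0,0,0,-0.1],
    [0,2,0,0,0,-0.1],
    [0,2,0,0,0,-0.1],
    [0,2,0,0,0,-0.1],
    [0,0,0,0,0,0],
    [0,0,0,0,0,0],
    [0,0,0,0,0,0]
  ]
}}

```text
t: 41.82
eef_pos: [0.4506, 0.0176, 0.1078]
tool_rot: [[0.014, 0.016, 1.0], [-0.672, 0.74, -0.002], [-0.74, -0.672, 0.021]]
contact_force: [0.5, -1.3, -0.2]
grip_width: 1.003
```

```bash
cat >> h.py <<'E'
def plant(x,y,z,th,phi=90):
    "as plan, for tool-down yaw phi then tilted th deg about world +X"
    from scipy.spatial.transform import Rotation as Ro
    o,R=st(); f=np.radians(phi)
    T=Ro.from_euler('x',th,degrees=True).as_matrix()@np.array([[0,np.cos(f),np.sin(f)],[0,np.sin(f),-np.cos(f)],[-1,0,0]])
    e=np.array([x,y,z])-o['eef_pos']
    print('tilt now',round(np.degrees(np.arctan2(R[1,0],-R[2,0])),1),'shift',np.round(R.T@e*100,2),'turn',np.round(Ro.from_matrix(R.T@T).as_rotvec(),3),'| then',np.round(T.T@e*100,2),'q',np.round(o['joint_pos'],0))
E
python3 - <<'E'
from h import *
plant(.447,-.0385,.003,-40)
E
```

```text
t 41.82 tcp [0.4506 0.0176 0.1078] phi 88.8 tilt x [ 0.014 -0.672] F [ 0.5 -1.3 -0.2] w 1.003
tilt now -42.2 shift [11.52  2.89 -0.56] turn [-0.016  0.014  0.039] | then [11.63  2.44 -0.36] q [ 16.  23. -24.  55. -41. 111.]
```

Call:
{"api": "drive_tool", "payload": {
  "moves": [
    [0,0.8,-0.1,-0.008,0.007,0.02],
    [0,0.8,-0.1,-0.008,0.007,0.019],
    [0,0.7,-0.1,0,0,0],
    [0,0,0,0,0,0],
    [1,0,0,0,0,0],
    [1.5,0,0,0,0,0],
    [1.5,0,0,0,0,0],
    [1.5,0,0,0,0,0],
    [1,0,0,0,0,0],
    [0,0,0,0,0,0]
  ]
}}

```text
t: 42.65
eef_pos: [0.4493, -0.0106, 0.0438]
tool_rot: [[0.001, 0.013, 1.0], [-0.633, 0.774, -0.009], [-0.774, -0.633, 0.009]]
contact_force: [0.2, -0.2, -0.5]
grip_width: 1.0
```

```bash
python3 - <<'E'
from h import *
plant(.447,-.0385,.003,-40)
E
```

```text
t 42.65 tcp [ 0.4493 -0.0106  0.0438] phi 89.0 tilt x [ 0.001 -0.633] F [ 0.2 -0.2 -0.5] w 1.0
tilt now -39.3 shift [ 4.93  0.42 -0.25] turn [-0.013  0.001 -0.013] | then [ 4.92  0.48 -0.23] q [ 11.  25. -31.  42. -38. 105.]
```

Call:
{"api": "drive_tool", "payload": {
  "moves": [
    [0.6,0.2,-0.1,-0.01,0,-0.01],
    [0.7,0.2,-0.1,0,0,0],
    [0.8,0,0,0,0,0],
    [0.8,0,0,0,0,0],
    [0.7,0,0,0,0,0],
    [0.6,0,0,0,0,0],
    [0.3,0,0,0,0,0],
    [0.1,0,0,0,0,0],
    [0,0,0,0,0,0],
    [0,0,0,0,0,0]
  ]
}}

```text
t: 43.48
eef_pos: [0.4485, -0.0377, 0.0047]
tool_rot: [[0.004, 0.004, 1.0], [-0.641, 0.768, -0.001], [-0.768, -0.641, 0.006]]
contact_force: [0.1, 0.1, -0.0]
grip_width: 1.0
```

```bash
python3 - <<'E'
from h import *
plant(.447,-.0385,.003,-40)
E
```

```text
t 43.48 tcp [ 0.4485 -0.0377  0.0047] phi 89.7 tilt x [ 0.004 -0.641] F [ 0.1  0.1 -0. ] w 1.0
tilt now -39.9 shift [ 0.18  0.05 -0.15] turn [-0.004  0.004 -0.002] | then [ 0.18  0.05 -0.15] q [  8.  28. -36.  32. -39. 101.]
```

Call:
{"api": "drive_tool", "payload": {
  "moves": [
    [0,0,0,0,0,0],
    [0,0,0,0,0,0],
    [0,0,0,0,0,0],
    [0,0,0,0,0,0],
    [0,0,0,0,0,0],
    [0,0,0,0,0,0],
    [0,0,0,0,0,0],
    [0,0,0,0,0,0],
    [0,0,0,0,0,0],
    [0,0,0,0,0,0]
  ],
  "gripper": 0,
  "squeeze": 80
}}

```text
t: 44.32
eef_pos: [0.4491, -0.0367, 0.0056]
tool_rot: [[0.006, 0.004, 1.0], [-0.64, 0.768, 0.0], [-0.768, -0.64, 0.007]]
contact_force: [0.2, 1.6, -0.3]
grip_width: 0.524
```

Call:
{"api": "drive_tool", "payload": {
  "moves": [
    [-0.8,-0.6,0,0,0,0],
    [-0.8,-0.6,0,0,0,0],
    [-0.8,-0.6,0,0,0,0],
    [-0.8,-0.6,0,0,0,0],
    [-0.8,-0.6,0,0,0,0],
    [-0.8,-0.6,0,0,0,0],
    [-0.8,-0.6,0,0,0,0],
    [-0.8,-0.6,0,0,0,0],
    [0,0,0,0,0,0],
    [0,0,0,0,0,0]
  ]
}}

```text
t: 45.15
eef_pos: [0.4473, -0.0326, 0.0878]
tool_rot: [[0.003, 0.003, 1.0], [-0.64, 0.768, -0.0], [-0.768, -0.64, 0.004]]
contact_force: [0.1, -0.1, -2.1]
grip_width: 0.522
```

Call:
{"api": "drive_tool", "payload": {
  "moves": [
    [0,0,0,0,0,0.09],
    [0,0,0,0,0,0.09],
    [0,0,0,0,0,0.09],
    [0,0,0,0,0,0.09],
    [0,0,0,0,0,0.09],
    [0,0,0,0,0,0.09],
    [0,0,0,0,0,0.09],
    [0,0,0,0,0,0.09],
    [0,0,0,0,0,0.09],
    [0,0,0,0,0,0.09]
  ]
}}

```text
t: 45.98
eef_pos: [0.4467, -0.0296, 0.0835]
tool_rot: [[0.005, -0.009, 1.0], [0.24, 0.971, 0.008], [-0.971, 0.24, 0.007]]
contact_force: [-0.9, -0.8, -2.4]
grip_width: 0.525
```

```bash
python3 - <<'E'
from h import *
plant(.447,-.04,.09,50)
E
```

```text
t 45.98 tcp [ 0.4467 -0.0296  0.0835] phi 90.6 tilt x [0.005 0.24 ] F [-0.9 -0.8 -2.4] w 0.525
tilt now 13.9 shift [-0.88 -0.85  0.03] turn [0.011 0.002 0.631] | then [-1.21 -0.17  0.03] q [-23.  16. -28.  51.  13.  66.]
```

Call:
{"api": "drive_tool", "payload": {
  "moves": [
    [0,0,0,0.01,0,0.09],
    [0,0,0,0,0,0.09],
    [0,0,0,0,0,0.09],
    [0,0,0,0,0,0.09],
    [0,0,0,0,0,0.09],
    [0,0,0,0,0,0.09],
    [0,0,0,0,0,0.08],
    [0,0,0,0,0,0],
    [0,0,0,0,0,0],
    [0,0,0,0,0,0]
  ]
}}

```text
t: 46.82
eef_pos: [0.4469, -0.0346, 0.0774]
tool_rot: [[0.013, 0.003, 1.0], [0.779, 0.627, -0.012], [-0.627, 0.779, 0.005]]
contact_force: [-0.0, 0.2, -1.7]
grip_width: 0.525
```

```bash
cat >> h.py <<'E'
def held():
    "pack pose held in the tilted grip"
    o=get_obs(); R=np.array(o['tool_rot']); p=np.array(o['eef_pos'])
    c=p+R@[-.0024,-.0104,0]; Yp=R@[-.64,.768,0]; Zp=R@[-.768,-.64,0]
    q=[c+a*.029*Yp+b*.014*Zp for a in(-1,1) for b in(-1,1)]
    print('pack c',np.round(c,4),'y axis',np.round(Yp,3),'z',np.round(Zp,3),'lowest',round(min(v[2] for v in q),4))
E
python3 - <<'E'
from h import *
plant(.447,-.04,.038,50); held()
c=shot('side'); cv2.imwrite('pics/s4.png',cv2.resize(c['img'][120:290,200:380],None,fx=4,fy=3.5)[:,:,::-1])
E
```

```text
t 46.82 tcp [ 0.4469 -0.0346  0.0774] phi 89.7 tilt x [0.013 0.779] F [-0.   0.2 -1.7] w 0.525
tilt now 51.1 shift [ 2.05 -3.41 -0.01] turn [-0.003  0.012 -0.02 ] | then [ 2.12 -3.37  0.01] q [-39.  35. -19.  73.  38.  38.]
pack c [ 0.4469 -0.043   0.0708] y axis [-0.005 -0.016  1.   ] z [-0.012 -1.    -0.016] lowest 0.0416
```

View pics/s4.png

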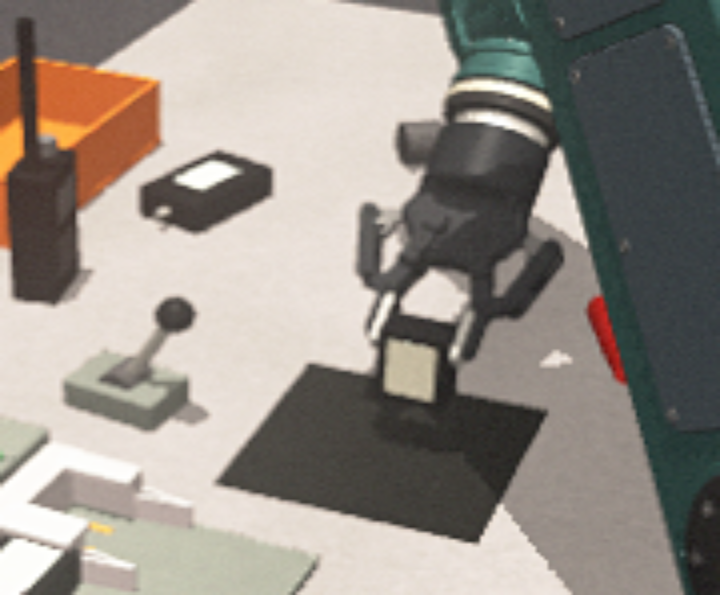

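The side view shows A held upright over the mat, label facing +y (px (410,370)) and contacts away. Lowering until it stands.

Call:
{"api": "drive_tool", "payload": {
  "moves": [
    [0.3,-0.4,0,0,0,-0.01],
    [0.3,-0.4,0,0,0,0],
    [0.3,-0.4,0,0,0,0],
    [0.3,-0.4,0,0,0,0],
    [0.3,-0.4,0,0,0,0],
    [0.3,-0.4,0,0,0,0],
    [0.2,-0.2,0,0,0,0],
    [0.1,-0.1,0,0,0,0],
    [0,0,0,0,0,0],
    [0,0,0,0,0,0]
  ]
}}

```text
t: 47.7
eef_pos: [0.4472, -0.0336, 0.0415]
tool_rot: [[0.011, -0.003, 1.0], [0.766, 0.643, -0.007], [-0.643, 0.766, 0.01]]
contact_force: [0.6, 0.5, 0.0]
grip_width: 0.522
```

```bash
python3 - <<'E'
from h import *
plant(.447,-.04,.034,50); held()
E
```

```text
t 47.7 tcp [ 0.4472 -0.0336  0.0415] phi 90.3 tilt x [0.011 0.766] F [0.6 0.5 0. ] w 0.522
tilt now 50.0 shift [-0.   -0.99 -0.03] turn [0.003 0.011 0.   ] | then [-0.   -0.99 -0.02] q [-39.  37. -21.  68.  37.  39.]
pack c [ 0.4472 -0.0421  0.0351] y axis [-0.01   0.004  1.   ] z [-0.007 -1.     0.004] lowest 0.0061
```

Call:
{"api": "drive_tool", "payload": {
  "moves": [
    [0.1,-0.1,0,0,0,0],
    [0.1,-0.1,0,0,0,0],
    [0.1,-0.1,0,0,0,0],
    [0.1,-0.1,0,0,0,0],
    [0.1,-0.1,0,0,0,0],
    [0.1,-0.1,0,0,0,0],
    [0,0,0,0,0,0],
    [0,0,0,0,0,0],
    [0,0,0,0,0,0],
    [0,0,0,0,0,0]
  ]
}}

```text
t: 48.53
eef_pos: [0.4478, -0.0335, 0.0366]
tool_rot: [[0.016, -0.001, 1.0], [0.767, 0.641, -0.011], [-0.641, 0.767, 0.011]]
contact_force: [0.8, -0.7, -2.4]
grip_width: 0.526
```

```bash
python3 - <<'E'
from h import *
plant(.447,-.04,.034,50); held()
E
```

```text
t 48.53 tcp [ 0.4478 -0.0335  0.0366] phi 90.1 tilt x [0.016 0.767] F [ 0.8 -0.7 -2.4] w 0.526
tilt now 50.1 shift [-0.33 -0.62 -0.08] turn [ 0.001  0.016 -0.002] | then [-0.33 -0.62 -0.08] q [-39.  37. -22.  67.  37.  39.]
pack c [ 0.4478 -0.042   0.0302] y axis [-0.011  0.002  1.   ] z [-0.011 -1.     0.002] lowest 0.0012
```

Call:
{"api": "drive_tool", "payload": {
  "moves": [
    [0.1,-0.1,0,0,0,0],
    [0.1,-0.1,0,0,0,0],
    [0.1,-0.1,0,0,0,0],
    [0.1,-0.1,0,0,0,0],
    [0,0,0,0,0,0],
    [0,0,0,0,0,0],
    [0,0,0,0,0,0],
    [0,0,0,0,0,0],
    [0,0,0,0,0,0],
    [0,0,0,0,0,0]
  ]
}}

```text
t: 49.37
eef_pos: [0.4482, -0.0332, 0.0362]
tool_rot: [[0.02, 0.003, 1.0], [0.77, 0.638, -0.018], [-0.638, 0.77, 0.01]]
contact_force: [-1.3, -2.8, 4.4]
grip_width: 0.528
```

Call:
{"api": "drive_tool", "payload": {
  "moves": [
    [0,0,0,0,0,0],
    [0,0,0,0,0,0],
    [0,0,0,0,0,0],
    [0,0,0,0,0,0],
    [0,0,0,0,0,0],
    [-0.5,0,0,0,0,0],
    [-1,0,0,0,0,0],
    [-1.5,0,0,0,0,0],
    [-2,0,0,0,0,0],
    [-2,0,0,0,0,0]
  ],
  "gripper": 1
}}

```text
t: 50.2
eef_pos: [0.4451, -0.0862, 0.0819]
tool_rot: [[0.015, 0.004, 1.0], [0.773, 0.635, -0.014], [-0.635, 0.773, 0.007]]
contact_force: [-0.1, -0.5, -0.7]
grip_width: 1.001
```

Call:
{"api": "drive_tool", "payload": {
  "moves": [
    [-2,0,0,0,0,-0.08],
    [-2,0,0,0,0,-0.08],
    [-2,0,0,0,0,-0.08],
    [-1,0,0,0,0,-0.08],
    [0,0,0,0,0,-0.08],
    [0,0,0,0,0,-0.08],
    [0,0,0,0,0,-0.08],
    [0,0,0,0,0,-0.08],
    [0,0,0,0,0,-0.08],
    [0,0,0,0,0,-0.08]
  ]
}}

```text
t: 51.03
eef_pos: [0.4452, -0.1481, 0.1391]
tool_rot: [[0.014, 0.027, 1.0], [0.046, 0.999, -0.027], [-0.999, 0.046, 0.013]]
contact_force: [0.4, 0.1, -0.4]
grip_width: 1.002
```

```bash
python3 - <<'E'
from h import *
plant(.448,-.042,.15,0); c=shot('wrist'); s=shot('side'); print(find(s,'side','pack1_c'))
v=np.zeros((384,800,3),np.uint8); v[:,:400]=c['img'][:,56:456]; v[:340,400:760]=cv2.resize(s['img'][120:290,200:380],None,fx=2,fy=2); cv2.imwrite('pics/c4.png',v[:,:,::-1])
E
```

```text
t 51.03 tcp [ 0.4452 -0.1481  0.1391] phi 88.5 tilt x [0.014 0.046] F [ 0.4  0.1 -0.4] w 1.002
tilt now 2.6 shift [-6.000e-01  1.066e+01  1.000e-02] turn [-0.027  0.013 -0.046] | then [-1.09 10.61  0.28] q [-30.  13. -21.  57.   3.  62.]
[(0.74, array([ 0.4493, -0.0264,  0.0382]))]
```

View pics/c4.png

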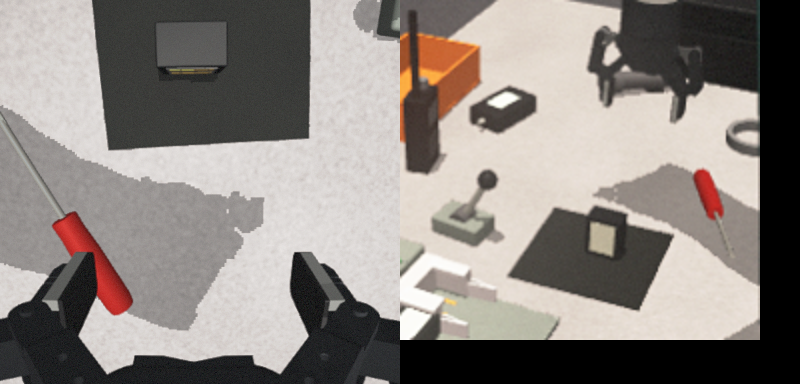

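A stands upright on the mat at about (0.448,-0.041). Gripping its top from above next.

Call:
{"api": "drive_tool", "payload": {
  "moves": [
    [0,1.5,0,-0.013,0.006,-0.023],
    [0,2,0,-0.013,0.006,-0.023],
    [0,2,0.1,0,0,0],
    [0,2,0.1,0,0,0],
    [0,2,0.1,0,0,0],
    [0,1,0,0,0,0],
    [0,0,0,0,0,0],
    [0,0,0,0,0,0],
    [0,0,0,0,0,0],
    [0,0,0,0,0,0]
  ]
}}

```text
t: 52.02
eef_pos: [0.4489, -0.0431, 0.1393]
tool_rot: [[-0.009, 0.003, 1.0], [0.023, 1.0, -0.003], [-1.0, 0.023, -0.009]]
contact_force: [-0.8, -0.6, -0.5]
grip_width: 1.003
```

```bash
python3 - <<'E'
from h import *
plant(.448,-.041,.03,0)
E
```

```text
t 52.02 tcp [ 0.4489 -0.0431  0.1393] phi 89.8 tilt x [-0.009  0.023] F [-0.8 -0.6 -0.5] w 1.003
tilt now 1.3 shift [ 1.093e+01 -4.000e-02  1.000e-02] turn [-0.003 -0.009 -0.023] | then [10.93  0.21 -0.09] q [-17.  11. -23.  57.   1.  74.]
```

Call:
{"api": "drive_tool", "payload": {
  "moves": [
    [0.8,0.1,0,0,-0.009,-0.02],
    [1.3,0.1,0,0,0,0],
    [1.5,0,0,0,0,0],
    [1.5,0,0,0,0,0],
    [1.5,0,0,0,0,0],
    [1.5,0,0,0,0,0],
    [1.2,0,0,0,0,0],
    [0.8,0,0,0,0,0],
    [0.3,0,0,0,0,0],
    [0,0,0,0,0,0]
  ]
}}

```text
t: 52.85
eef_pos: [0.4504, -0.0486, 0.0314]
tool_rot: [[0.002, 0.012, 1.0], [0.002, 1.0, -0.012], [-1.0, 0.002, 0.002]]
contact_force: [-0.2, 0.9, 0.2]
grip_width: 1.001
```

Call:
{"api": "drive_tool", "payload": {
  "moves": [
    [0,0,0,0,0,0],
    [0,0,0,0,0,0],
    [0,0,0,0,0,0],
    [0,0,0,0,0,0],
    [0,0,0,0,0,0],
    [0,0,0,0,0,0],
    [0,0,0,0,0,0],
    [0,0,0,0,0,0],
    [0,0,0,0,0,0],
    [0,0,0,0,0,0]
  ],
  "gripper": 0
}}

```text
t: 53.68
eef_pos: [0.452, -0.0495, 0.0343]
tool_rot: [[0.006, 0.013, 1.0], [0.001, 1.0, -0.013], [-1.0, 0.001, 0.006]]
contact_force: [-0.0, -0.7, -3.0]
grip_width: 0.521
```

Call:
{"api": "drive_tool", "payload": {
  "moves": [
    [-1,0,0,0,0,0],
    [-1,0,0,0,0,0],
    [-1,0,0,0,0,0.05],
    [-1,0,0,0,0,0.09],
    [0,0,0,0,0,0.09],
    [0,0,0,0,0,0.09],
    [0,0,0,0,0,0.09],
    [0,0,0,0,0,0.09],
    [0,0,0,0,0,0.09],
    [0,0,0,0,0,0.09]
  ]
}}

```text
t: 54.52
eef_pos: [0.4534, -0.0487, 0.0798]
tool_rot: [[0.019, -0.004, 1.0], [0.647, 0.763, -0.009], [-0.762, 0.647, 0.017]]
contact_force: [-0.4, -0.1, -2.6]
grip_width: 0.519
```

```bash
python3 - <<'E'
from h import *
plant(.448,-.041,.06,60)
E
```

```text
t 54.52 tcp [ 0.4534 -0.0487  0.0798] phi 90.3 tilt x [0.019 0.647] F [-0.4 -0.1 -2.6] w 0.519
tilt now 40.3 shift [ 1.99 -0.69 -0.58] turn [0.007 0.018 0.344] | then [ 1.65 -1.33 -0.54] q [-37.  29. -20.  67.  32.  46.]
```

Call:
{"api": "drive_tool", "payload": {
  "moves": [
    [0,0,0,0,0,0.09],
    [0,0,0,0,0,0.09],
    [0,0,0,0,0,0.09],
    [0,0,0,0,0,0.08],
    [0,0,0,0,0,0],
    [0.3,-0.5,0,0,0,0],
    [0.3,-0.6,0,0,0,0],
    [0.3,-0.6,0,0,0,0],
    [0,0,0,0,0,0],
    [0,0,0,0,0,0]
  ]
}}

```text
t: 55.35
eef_pos: [0.456, -0.0528, 0.0569]
tool_rot: [[0.023, -0.012, 1.0], [0.873, 0.487, -0.014], [-0.486, 0.873, 0.022]]
contact_force: [0.4, -0.4, -1.7]
grip_width: 0.519
```

```bash
python3 - <<'E'
from h import *
plant(.45,-.048,.026,60)
E
```

```text
t 55.35 tcp [ 0.456  -0.0528  0.0569] phi 91.4 tilt x [0.023 0.873] F [ 0.4 -0.4 -1.7] w 0.519
tilt now 60.9 shift [ 1.91 -2.46 -0.67] turn [ 0.012  0.023 -0.015] | then [ 1.96 -2.44 -0.6 ] q [-43.  44. -14.  81.  41.  28.]
```

Call:
{"api": "drive_tool", "payload": {
  "moves": [
    [0.2,-0.4,0,0.01,0.02,0],
    [0.3,-0.5,0,0,0,0],
    [0.3,-0.5,0,0,0,0],
    [0.2,-0.4,0,0,0,0],
    [0.1,-0.2,0,0,0,0],
    [0.1,-0.1,0,0,0,0],
    [0.1,-0.1,0,0,0,0],
    [0,0,0,0,0,0],
    [0,0,0,0,0,0],
    [0,0,0,0,0,0]
  ]
}}

```text
t: 56.18
eef_pos: [0.4564, -0.0515, 0.0299]
tool_rot: [[0.0, -0.004, 1.0], [0.872, 0.49, 0.002], [-0.49, 0.872, 0.003]]
contact_force: [-0.2, -0.2, -2.3]
grip_width: 0.521
```

Call:
{"api": "drive_tool", "payload": {
  "moves": [
    [0.1,-0.1,0,0,0,0],
    [0.1,-0.1,0,0,0,0],
    [0,-0.1,0,0,0,0],
    [0,-0.1,0,0,0,0],
    [0,-0.1,0,0,0,0],
    [0,0,0,0,0,0],
    [0,0,0,0,0,0],
    [0,0,0,0,0,0],
    [0,0,0,0,0,0],
    [0,0,0,0,0,0]
  ]
}}

```text
t: 57.02
eef_pos: [0.4566, -0.0525, 0.0242]
tool_rot: [[0.001, -0.004, 1.0], [0.871, 0.49, 0.001], [-0.49, 0.871, 0.004]]
contact_force: [0.8, 1.3, -1.2]
grip_width: 0.519
```

Call:
{"api": "drive_tool", "payload": {
  "moves": [
    [0,0,0,0,0,0],
    [0,0,0,0,0,0],
    [0,0,0,0,0,0],
    [0,0,0,0,0,0],
    [0,0,0,0,0,0],
    [0,0,0,0,0,0],
    [-1,0.5,0,0,0,0],
    [-1.5,0.5,0,0,0,0],
    [-1.5,1,0,0,0,0],
    [-2,1,0,0,0,0]
  ],
  "gripper": 1
}}

```text
t: 57.85
eef_pos: [0.4551, -0.0883, 0.0804]
tool_rot: [[-0.003, -0.001, 1.0], [0.874, 0.486, 0.004], [-0.486, 0.874, -0.0]]
contact_force: [-0.0, -0.0, -0.5]
grip_width: 0.996
```

Call:
{"api": "drive_tool", "payload": {
  "moves": [
    [-2,1,0,0,0,-0.1],
    [-2,1,0,0,0,-0.1],
    [-2,1,0,0,0,-0.1],
    [-2,0,0,0,0,-0.1],
    [-1,0,0,0,0,-0.1],
    [0,0,0,0,0,-0.1],
    [0,0,0,0,0,-0.1],
    [0,0,0,0,0,-0.1],
    [0,0,0,0,0,-0.1],
    [0,0,0,0,0,-0.1]
  ]
}}

```text
t: 58.68
eef_pos: [0.4576, -0.1508, 0.1695]
tool_rot: [[0.009, 0.013, 1.0], [0.019, 1.0, -0.013], [-1.0, 0.02, 0.009]]
contact_force: [0.8, -0.2, 0.3]
grip_width: 1.003
```

```bash
python3 - <<'E'
from h import *
plan(.5,-.06,.2,90); c=shot('wrist'); print(find(c,'wrist','pack1_c'))
for d in (50,60): print(packs(c,(.38,-.10),(.51,.02),dark=d,save='w5'))
s=shot('top'); print(find(s,'top','pack1_c'))
E
```

```text
t 58.68 tcp [ 0.4576 -0.1508  0.1695] phi 89.3 tilt x [0.009 0.019] F [ 0.8 -0.2  0.3] w 1.003
shift cm [-2.84  9.19  4.15] turn [-0.013  0.009 -0.019] | then-axes shift [-3.05  9.08  4.24]
[(0.71, array([ 0.458 , -0.0576,  0.0222]))]
(array([ 0.4642, -0.1334]), np.float64(-79.8), np.float64(1.0))
(array([ 0.4057, -0.036 ]), np.float64(-0.5), np.float64(0.752))
[(0.71, array([ 0.6315, -0.0115,  0.0282])), (0.43, array([ 0.4625, -0.0391,  0.0303]))]
```

View pics/w5.png

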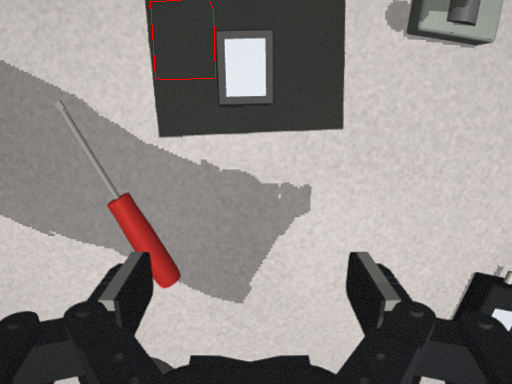

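A is now label up: its label spans (224,38)-(268,97) on the mat, while the red outline is a false fit to the black mat. I'll locate it by the white label and pick it across its 58 mm side.

```bash
cat >> h.py <<'E'
def label(c,win):
    u0,v0,u1,v1=win; s=c['img'][v0:v1,u0:u1].min(2)>150
    n,l,stt,ce=cv2.connectedComponentsWithStats(s.astype(np.uint8)); i=1+np.argmax(stt[1:,4])
    q=cv2.boxPoints(cv2.minAreaRect(np.argwhere(l==i)[:,::-1].astype(np.float32)))+[u0,v0]
    W=np.array([at(c,*p,.028) for p in q]); print('label ctr',np.round(W.mean(0),4),'edges',np.round([W[1]-W[0],W[2]-W[1]],4).tolist())
E
python3 - <<'E'
from h import *
c=shot('wrist'); label(c,(218,20,280,110))
E
```

```text
label ctr [ 0.4554 -0.0584  0.028 ] edges [[0.0316, -0.0003, 0.0], [0.0, -0.0449, 0.0]]
```

Call:
{"api": "drive_tool", "payload": {
  "moves": [
    [0,0.5,0,-0.1,0,0],
    [0,0,0,-0.1,0,0],
    [0,0,0,-0.1,0,0],
    [0,0,0,-0.1,0,0],
    [0,0,0,-0.1,0,0],
    [0,0,0,-0.1,0,0],
    [0,0,0,-0.1,0,0],
    [0,0,0,-0.1,0,0],
    [0,0,0,-0.1,0,0],
    [0,0,0,-0.1,0,0]
  ]
}}

```text
t: 59.77
eef_pos: [0.4568, -0.1537, 0.1616]
tool_rot: [[-0.007, -0.85, 0.526], [0.059, 0.525, 0.849], [-0.998, 0.037, 0.046]]
contact_force: [0.6, -0.5, -0.3]
grip_width: 1.001
```

Call:
{"api": "drive_tool", "payload": {
  "moves": [
    [0,0,0,-0.1,0,0],
    [0,0,0,-0.1,0,0],
    [0,0,0,-0.1,0,0],
    [0,0,0,-0.1,0,0],
    [0,0,0,-0.1,0,0],
    [0,0,0,-0.07,0,0],
    [0,0,2,0,0,0],
    [0,0,2.5,0,0,0],
    [0,0,2.5,0,0,0],
    [0,0,2,0,0,0]
  ]
}}

```text
t: 60.6
eef_pos: [0.4533, -0.0741, 0.1611]
tool_rot: [[-0.02, -0.999, -0.03], [0.09, -0.032, 0.995], [-0.996, 0.018, 0.09]]
contact_force: [0.2, 0.8, 0.8]
grip_width: 0.998
```

```bash
python3 - <<'E'
from h import *
plan(.458,-.058,.1,179)
E
```

```text
t 60.6 tcp [ 0.4533 -0.0741  0.1611] phi -178.2 tilt x [-0.02  0.09] F [0.2 0.8 0.8] w 0.998
shift cm [ 6.22 -0.63  1.04] turn [ 0.048  0.09  -0.02 ] | then-axes shift [ 6.11 -0.44  1.62]
```

Call:
{"api": "drive_tool", "payload": {
  "moves": [
    [0,0,0,0.015,0.045,-0.01],
    [0,0,0,0.015,0.045,-0.01],
    [0,0,0.4,0,0,0],
    [0.8,-0.1,0.4,0,0,0],
    [1,-0.1,0.4,0,0,0],
    [1.2,0,0.3,0,0,0],
    [1.5,0,0,0,0,0],
    [1.5,0,0,0,0,0],
    [0.8,0,0,0,0,0],
    [0,0,0,0,0,0]
  ]
}}

```text
t: 61.43
eef_pos: [0.4558, -0.059, 0.0837]
tool_rot: [[-0.012, -1.0, 0.006], [0.024, 0.006, 1.0], [-1.0, 0.012, 0.024]]
contact_force: [0.8, 0.5, 0.3]
grip_width: 1.001
```

```bash
python3 - <<'E'
from h import *
plan(.4555,-.0584,.0,180)
E
```

```text
t 61.43 tcp [ 0.4558 -0.059   0.0837] phi 179.7 tilt x [-0.012  0.024] F [0.8 0.5 0.3] w 1.001
shift cm [ 8.37 -0.07 -0.14] turn [-0.006  0.024 -0.012] | then-axes shift [8.37 0.03 0.06]
```

Call:
{"api": "drive_tool", "payload": {
  "moves": [
    [1,0,0,0,0.024,-0.012],
    [1.3,0,0,0,0,0],
    [1.3,0,0,0,0,0],
    [1.3,0,0,0,0,0],
    [1.2,0,0,0,0,0],
    [1,0,0,0,0,0],
    [0.6,0,0,0,0,0],
    [0.3,0,0,0,0,0],
    [0.1,0,0,0,0,0],
    [0,0,0,0,0,0]
  ]
}}

```text
t: 62.27
eef_pos: [0.4586, -0.0617, 0.0002]
tool_rot: [[-0.001, -1.0, 0.01], [0.008, 0.01, 1.0], [-1.0, 0.001, 0.008]]
contact_force: [0.6, 0.7, -0.4]
grip_width: 0.996
```

Call:
{"api": "drive_tool", "payload": {
  "moves": [
    [0,0,0,0,0,0],
    [0,0,0,0,0,0],
    [0,0,0,0,0,0],
    [0,0,0,0,0,0],
    [0,0,0,0,0,0],
    [0,0,0,0,0,0],
    [0,0,0,0,0,0],
    [0,0,0,0,0,0],
    [0,0,0,0,0,0],
    [0,0,0,0,0,0]
  ],
  "gripper": 0
}}

```text
t: 63.1
eef_pos: [0.4596, -0.0619, 0.0027]
tool_rot: [[0.002, -1.0, 0.01], [0.008, 0.01, 1.0], [-1.0, -0.001, 0.008]]
contact_force: [-0.3, 0.2, -2.8]
grip_width: 0.661
```

Call:
{"api": "drive_tool", "payload": {
  "moves": [
    [-0.5,0,0,0,0,0],
    [-1,0,0,0,0,0],
    [-1.5,0,0,0,0,0],
    [-1.5,0,0,0,0,0],
    [-1.5,0,0,0,0,0],
    [-1.5,0,0,0,0,0],
    [-1.5,0,0,0,0,0],
    [-1,0,0,0,0,0],
    [0,0,0,0,0,0],
    [0,0,0,0,0,0]
  ]
}}

```text
t: 63.93
eef_pos: [0.4582, -0.0623, 0.1094]
tool_rot: [[-0.0, -1.0, 0.01], [0.008, 0.01, 1.0], [-1.0, 0.0, 0.008]]
contact_force: [-0.6, -0.2, -1.9]
grip_width: 0.661
```

```bash
python3 - <<'E'
from h import *
# bay1: charger (-.065,-.072)
plan(.5638-.065-.072*.0177,.2212+.0011-.072,.1,179)
E
```

```text
t 63.93 tcp [ 0.4582 -0.0623  0.1094] phi 179.4 tilt x [-0.     0.008] F [-0.6 -0.2 -1.9] w 0.661
shift cm [ 1.11 -3.72 21.29] turn [ 0.008  0.008 -0.   ] | then-axes shift [ 0.94 -3.56 21.32]
```

Call:
{"api": "drive_tool", "payload": {
  "moves": [
    [0,-0.3,1.5,0.008,0.008,0],
    [0,-0.4,2.5,0,0,0],
    [0,-0.4,2.5,0,0,0],
    [0,-0.4,2.5,0,0,0],
    [0,-0.4,2.5,0,0,0],
    [0,-0.4,2.5,0,0,0],
    [0,-0.4,2.5,0,0,0],
    [0,-0.4,2,0,0,0],
    [0,-0.2,1,0,0,0],
    [0,0,0,0,0,0]
  ]
}}

```text
t: 64.77
eef_pos: [0.4931, 0.14, 0.1024]
tool_rot: [[-0.008, -1.0, 0.022], [-0.001, 0.022, 1.0], [-1.0, 0.008, -0.001]]
contact_force: [-0.8, -0.4, -1.7]
grip_width: 0.662
```

Call:
{"api": "drive_tool", "payload": {
  "moves": [
    [0,0,0,0,0,0],
    [0,0,0,0,0,0],
    [0.5,0,0,0,0,0],
    [1,0,0,0,0,0],
    [1.5,0,0,0,0,0],
    [1.5,0,0,0,0,0],
    [1.5,0,0,0,0,0],
    [0.8,0,0,0,0,0],
    [0,0,0,0,0,0],
    [0,0,0,0,0,0]
  ]
}}

```text
t: 65.6
eef_pos: [0.4911, 0.1321, 0.0297]
tool_rot: [[-0.01, -1.0, 0.03], [-0.002, 0.03, 1.0], [-1.0, 0.01, -0.003]]
contact_force: [-0.4, -0.1, -0.8]
grip_width: 0.663
```

```bash
python3 - <<'E'
from h import *
plan(.5638-.065-.072*.0177,.2212+.0011-.072,.012,179)
E
```

```text
t 65.6 tcp [0.4911 0.1321 0.0297] phi 178.3 tilt x [-0.01  -0.002] F [-0.4 -0.1 -0.8] w 0.663
shift cm [ 1.76 -0.6   1.84] turn [-0.012 -0.003 -0.01 ] | then-axes shift [ 1.77 -0.61  1.83]
```

Call:
{"api": "drive_tool", "payload": {
  "moves": [
    [0,-0.1,0.3,-0.012,0,-0.01],
    [0,-0.1,0.3,0,0,0],
    [0,-0.1,0.3,0,0,0],
    [0,-0.1,0.3,0,0,0],
    [0,-0.1,0.3,0,0,0],
    [0.2,0,0.2,0,0,0],
    [0.3,0,0.1,0,0,0],
    [0.3,0,0,0,0,0],
    [0.3,0,0,0,0,0],
    [0.2,0,0,0,0,0]
  ]
}}

```text
t: 66.43
eef_pos: [0.4991, 0.1523, 0.0186]
tool_rot: [[0.007, -1.0, 0.016], [-0.002, 0.016, 1.0], [-1.0, -0.007, -0.002]]
contact_force: [-0.2, -0.3, -2.2]
grip_width: 0.663
```

Call:
{"api": "drive_tool", "payload": {
  "moves": [
    [0,0,0,0,0,0],
    [0.1,0,0,0,0,0],
    [0.1,0,0,0,0,0],
    [0.1,0,0,0,0,0],
    [0.1,0,0,0,0,0],
    [0.1,0,0,0,0,0],
    [0.1,0,0,0,0,0],
    [0,0,0,0,0,0],
    [0,0,0,0,0,0],
    [0,0,0,0,0,0]
  ]
}}

```text
t: 67.27
eef_pos: [0.4988, 0.1517, 0.0112]
tool_rot: [[0.005, -1.0, 0.017], [-0.002, 0.017, 1.0], [-1.0, -0.005, -0.002]]
contact_force: [0.3, -0.3, -1.7]
grip_width: 0.659
```

```bash
python3 - <<'E'
from h import *
plan(.5638-.065-.072*.0177,.2212+.0011-.072,.010,179)
E
```

```text
t 67.27 tcp [0.4988 0.1517 0.0112] phi 179.0 tilt x [ 0.005 -0.002] F [ 0.3 -0.3 -1.7] w 0.659
shift cm [ 0.12  0.12 -0.15] turn [ 0.001 -0.002  0.005] | then-axes shift [ 0.12  0.12 -0.15]
```

Call:
{"api": "drive_tool", "payload": {
  "moves": [
    [0,0,-0.1,0,0,0],
    [0.1,0,0,0,0,0],
    [0.1,0,0,0,0,0],
    [0.1,0,0,0,0,0],
    [0,0,0,0,0,0],
    [0,0,0,0,0,0],
    [0,0,0,0,0,0],
    [0,0,0,0,0,0],
    [0,0,0,0,0,0],
    [0,0,0,0,0,0]
  ]
}}

```text
t: 68.1
eef_pos: [0.4991, 0.1507, 0.0101]
tool_rot: [[0.007, -1.0, 0.017], [-0.002, 0.017, 1.0], [-1.0, -0.007, -0.001]]
contact_force: [-0.0, -0.3, -1.3]
grip_width: 0.664
```

Call:
{"api": "drive_tool", "payload": {
  "moves": [
    [0,0,0,0,0,0],
    [0,0,0,0,0,0],
    [0,0,0,0,0,0],
    [0,0,0,0,0,0],
    [-0.5,0,0,0,0,0],
    [-1,0,0,0,0,0],
    [-1,0,0,0,0,0],
    [-1,0,0,0,0,0],
    [-1,0,0,0,0,0],
    [-1,0,0,0,0,0]
  ],
  "gripper": 0.9
}}

```text
t: 68.93
eef_pos: [0.4977, 0.1506, 0.0671]
tool_rot: [[0.004, -1.0, 0.017], [-0.002, 0.017, 1.0], [-1.0, -0.004, -0.002]]
contact_force: [-0.1, -0.3, -0.4]
grip_width: 0.899
```

Call:
{"api": "drive_tool", "payload": {
  "moves": [
    [-0.5,1,0,0,0,0],
    [0,1.5,0,0,0,0],
    [0,1.5,0,0,0,0],
    [0,1.5,0,0,0,0],
    [0,1,0,0,0,0],
    [0,0,0,0,0,0],
    [0,0,0,0,0,0],
    [0,0,0,0,0,0],
    [0,0,0,0,0,0],
    [0,0,0,0,0,0]
  ],
  "gripper": 0.25
}}

```text
t: 69.77
eef_pos: [0.4294, 0.1519, 0.0752]
tool_rot: [[0.009, -1.0, 0.017], [-0.001, 0.017, 1.0], [-1.0, -0.009, -0.001]]
contact_force: [-0.5, 0.6, -0.7]
grip_width: 0.252
```

```bash
python3 - <<'E'
from h import *
plan(.431,.1512,.014,179)
c=shot('top'); print(find(c,'top','pack1_c'))
e=[[.5638-.065-.072*.0177,.1503,.036]]; u,v=pix(c,e)[0]; print(u,v)
m=c['img'][int(v)-14:int(v)+14,int(u)-16:int(u)+16].min(2)>170; q=np.argwhere(m); print(len(q)); x=q.mean(0); print(np.round(at(c,x[1]+int(u)-16,x[0]+int(v)-14,.036),4),cv2.minAreaRect(q.astype(np.float32)))
E
```

```text
t 69.77 tcp [0.4294 0.1519 0.0752] phi 179.0 tilt x [ 0.009 -0.001] F [-0.5  0.6 -0.7] w 0.252
shift cm [ 6.12 -0.11 -0.06] turn [ 0.001 -0.001  0.009] | then-axes shift [ 6.12 -0.16 -0.07]
[(0.76, array([0.4967, 0.15  , 0.0398]))]
175.06742973449389 238.01227404545796
182
[0.5019 0.1509 0.036 ] ((9.5, 15.0), (26.0, 19.0), 90.0)
```

Call:
{"api": "drive_tool", "payload": {
  "moves": [
    [0.8,0,0,0,0,0.009],
    [0.9,0,0,0,0,0],
    [0.9,0,0,0,0,0],
    [0.9,0,0,0,0,0],
    [0.9,0,0,0,0,0],
    [0.8,0,0,0,0,0],
    [0.4,0,0,0,0,0],
    [0,-0.5,0,0,0,0],
    [0,-0.8,0,0,0,0],
    [0,-0.8,0,0,0,0]
  ]
}}

```text
t: 70.7
eef_pos: [0.4521, 0.1512, 0.0129]
tool_rot: [[-0.005, -1.0, 0.017], [-0.001, 0.017, 1.0], [-1.0, 0.005, -0.001]]
contact_force: [0.3, 0.7, -0.2]
grip_width: 0.251
```

Call:
{"api": "drive_tool", "payload": {
  "moves": [
    [0,-0.8,0,0,0,0],
    [0,-0.8,0,0,0,0],
    [0,-0.8,0,0,0,0],
    [0,-0.8,0,0,0,0],
    [0,-0.8,0,0,0,0],
    [0,-0.8,0,0,0,0],
    [0,-0.5,0,0,0,0],
    [0,0,0,0,0,0],
    [0,0,0,0,0,0],
    [0,0,0,0,0,0]
  ]
}}

```text
t: 71.53
eef_pos: [0.5144, 0.1504, 0.0136]
tool_rot: [[-0.003, -1.0, 0.018], [-0.0, 0.018, 1.0], [-1.0, 0.003, -0.0]]
contact_force: [-0.5, 0.4, 0.1]
grip_width: 0.246
```

Call:
{"api": "drive_tool", "payload": {
  "moves": [
    [-0.1,-0.6,0,0,0,0],
    [0,-0.6,0,0,0,0],
    [0,-0.5,0,0,0,0],
    [0,-0.4,0,0,0,0],
    [0,-0.4,0,0,0,0],
    [0,-0.4,0,0,0,0],
    [0,-0.4,0,0,0,0],
    [0,-0.3,0,0,0,0],
    [0,-0.3,0,0,0,0],
    [0,-0.3,0,0,0,0]
  ]
}}

```text
t: 72.37
eef_pos: [0.5483, 0.1495, 0.0131]
tool_rot: [[-0.023, -1.0, 0.016], [-0.001, 0.016, 1.0], [-1.0, 0.023, -0.001]]
contact_force: [-18.2, 1.6, 11.2]
grip_width: 0.25
```

A stalled at 0.5483 with 18 N, and home predicts 0.548, so it is home in bay 1. Now the isolator.

Call:
{"api": "drive_tool", "payload": {
  "moves": [
    [-0.1,0.6,0,0,0,-0.02],
    [-0.5,0.6,0,0,0,0],
    [-1.5,0.5,0,0,0,0],
    [-2.5,0,0,0,0,0],
    [-2.5,0,0,0,0,0],
    [-2.5,0,0,0,0,0],
    [-2.5,0,0,0,0,0],
    [-2.5,0,0,0,0,0],
    [-2,0,0,0,0,0],
    [0,0,0,0,0,0]
  ],
  "gripper": 0
}}

```text
t: 73.2
eef_pos: [0.531, 0.1495, 0.1897]
tool_rot: [[-0.006, -1.0, 0.017], [-0.002, 0.017, 1.0], [-1.0, 0.006, -0.002]]
contact_force: [-0.4, 0.6, -0.5]
grip_width: 0.001
```

Call:
{"api": "drive_tool", "payload": {
  "moves": [
    [0,0,-1,0,0,0],
    [0,0,-2,0,0,0],
    [0,0,-2,0,0,0],
    [0,0,-2,0,0,0],
    [0,0,-2,0,0,0],
    [0,0,-2,0,0,0],
    [0,0,-2,0,0,0],
    [0,0,-1.5,0,0,0],
    [0,0,0,0,0,0],
    [0,0,0,0,0,0]
  ]
}}

```text
t: 74.03
eef_pos: [0.5264, -0.0068, 0.1859]
tool_rot: [[-0.011, -1.0, 0.016], [-0.002, 0.016, 1.0], [-1.0, 0.011, -0.002]]
contact_force: [-0.1, -0.2, -0.5]
grip_width: 0.002
```

```bash
python3 - <<'E'
from h import *
plan(.545,-.003,.08,179)
c=shot('side'); print(find(c,'side','isolator_tip'),find(c,'side','pack1_c'))
t=shot('top'); print(find(t,'top','isolator_tip'),find(t,'top','pack1_c'))
E
```

```text
t 74.03 tcp [ 0.5264 -0.0068  0.1859] phi 179.1 tilt x [-0.011 -0.002] F [-0.1 -0.2 -0.5] w 0.002
shift cm [10.57 -1.96  0.43] turn [ 0.001 -0.002 -0.011] | then-axes shift [10.59 -1.85  0.41]
[(0.29, array([0.579 , 0.2606, 0.0263]))] [(0.78, array([0.5744, 0.1513, 0.0371]))]
[] []
```

Call:
{"api": "drive_tool", "payload": {
  "moves": [
    [0.8,0,0.3,0,0,-0.01],
    [1.3,0,0.2,0,0,0],
    [1.5,0,0.1,0,0,0],
    [1.5,0,0,0,0,0],
    [1.5,0,0,0,0,0],
    [1.5,0,0,0,0,0],
    [1.3,0,0,0,0,0],
    [0.6,0,0,0,0,0],
    [0,0,0,0,0,0],
    [0,0,0,0,0,0]
  ]
}}

```text
t: 75.17
eef_pos: [0.5282, 0.0061, 0.0838]
tool_rot: [[0.005, -1.0, 0.005], [-0.002, 0.005, 1.0], [-1.0, -0.005, -0.002]]
contact_force: [-0.8, -0.5, 0.1]
grip_width: 0.003
```

```bash
python3 - <<'E'
from h import *
plan(.55,-.003,.08,179)
E
```

```text
t 75.17 tcp [0.5282 0.0061 0.0838] phi 179.7 tilt x [ 0.005 -0.002] F [-0.8 -0.5  0.1] w 0.003
shift cm [ 0.39 -2.18 -0.89] turn [ 0.013 -0.002  0.005] | then-axes shift [ 0.38 -2.2  -0.87]
```

Call:
{"api": "drive_tool", "payload": {
  "moves": [
    [0.2,-0.5,-0.2,0,0,0.005],
    [0.1,-0.8,-0.3,0,0,0],
    [0,-0.8,-0.3,0,0,0],
    [0,-0.8,-0.2,0,0,0],
    [0,-0.8,-0.1,0,0,0],
    [0,-0.8,-0.1,0,0,0],
    [0,-0.8,-0.1,0,0,0],
    [0,-0.8,-0.1,0,0,0],
    [0,-0.5,0,0,0,0],
    [0,0,0,0,0,0]
  ]
}}

```text
t: 76.0
eef_pos: [0.6038, -0.0102, 0.0834]
tool_rot: [[0.003, -1.0, 0.005], [-0.003, 0.005, 1.0], [-1.0, -0.003, -0.003]]
contact_force: [-0.6, 0.5, 0.1]
grip_width: 0.001
```

```bash
python3 - <<'E'
from h import *
plan(.646,-.0155,.08,179)
E
```

```text
t 76.0 tcp [ 0.6038 -0.0102  0.0834] phi 179.7 tilt x [ 0.003 -0.003] F [-0.6  0.5  0.1] w 0.001
shift cm [ 0.36 -4.22 -0.51] turn [ 0.013 -0.003  0.003] | then-axes shift [ 0.34 -4.23 -0.45]
```

Call:
{"api": "drive_tool", "payload": {
  "moves": [
    [0,-0.5,-0.1,0,0,0],
    [0.1,-0.6,-0.1,0,0,0],
    [0.1,-0.6,-0.1,0,0,0],
    [0.1,-0.6,-0.1,0,0,0],
    [0,-0.5,0,0,0,0],
    [0,-0.4,0,0,0,0],
    [0,-0.3,0,0,0,0],
    [0,-0.3,0,0,0,0],
    [0,-0.2,0,0,0,0],
    [0,-0.2,0,0,0,0]
  ]
}}

```text
t: 76.83
eef_pos: [0.6489, -0.0147, 0.0795]
tool_rot: [[0.001, -1.0, 0.005], [-0.003, 0.005, 1.0], [-1.0, -0.001, -0.003]]
contact_force: [-8.9, 0.1, 0.1]
grip_width: 0.003
```

Call:
{"api": "drive_tool", "payload": {
  "moves": [
    [0,-0.2,0,0,0,0],
    [0,-0.2,0,0,0,0],
    [0,-0.2,0,0,0,0],
    [0,-0.2,0,0,0,0],
    [0,-0.2,0,0,0,0],
    [0,-0.2,0,0,0,0],
    [0,-0.2,0,0,0,0],
    [0,-0.2,0,0,0,0],
    [0,-0.2,0,0,0,0],
    [0,-0.2,0,0,0,0]
  ]
}}

```text
t: 77.67
eef_pos: [0.6486, -0.0146, 0.0795]
tool_rot: [[-0.038, -0.999, 0.005], [-0.006, 0.005, 1.0], [-0.999, 0.037, -0.006]]
contact_force: [-14.4, -1.0, 8.7]
grip_width: -0.002
```

```bash
python3 - <<'E'
from h import *
plan(.646,-.0155,.08,179)
c=shot('side'); print(find(c,'side','isolator_tip'))
E
```

```text
t 77.67 tcp [ 0.6486 -0.0146  0.0795] phi 179.7 tilt x [-0.038 -0.006] F [-14.4  -1.    8.7] w -0.002
shift cm [-0.04  0.26 -0.09] turn [ 0.012 -0.006 -0.037] | then-axes shift [-0.05  0.26 -0.09]
[(0.58, array([0.5687, 0.2237, 0.0356])), (0.44, array([ 0.6626, -0.0022,  0.0831]))]
```

The lever is against its on-stop (14 N, stalled). Retreating and doing the final check.

Call:
{"api": "drive_tool", "payload": {
  "moves": [
    [0,0.8,0,0,0,-0.037],
    [0,1,0,0,0,0],
    [0,1.5,0,0,0,0],
    [0,1.5,0,0,0,0],
    [-1,1,0,0,0,0],
    [-2,0,0,0,0,0],
    [-2.5,0,0,0,0,0],
    [-2.5,0,0,0,0,0],
    [-2.5,0,0,0,0,0],
    [-2.5,0,0,0,0,0]
  ]
}}

```text
t: 78.6
eef_pos: [0.585, -0.0126, 0.2153]
tool_rot: [[-0.004, -1.0, 0.005], [-0.005, 0.005, 1.0], [-1.0, 0.004, -0.005]]
contact_force: [-0.3, -0.3, -0.1]
grip_width: -0.003
```

Call:
{"api": "drive_tool", "payload": {
  "moves": [
    [-1,0,-1,0,0,0],
    [-1,0,-2,0,0,0],
    [-1,0,-3,0,0,0],
    [-1,0,-3,0,0,0],
    [-1,0,-3,0,0,0],
    [0,0,-3,0,0,0],
    [0,0,-3,0,0,0],
    [0,0,-2,0,0,0],
    [0,0,0,0,0,0],
    [0,0,0,0,0,0]
  ]
}}

```text
t: 79.43
eef_pos: [0.5859, -0.2206, 0.2874]
tool_rot: [[0.017, -1.0, 0.002], [-0.011, 0.001, 1.0], [-1.0, -0.017, -0.011]]
contact_force: [-0.7, 1.0, -0.3]
grip_width: 0.002
```

```bash
python3 - <<'E'
from h import *
st(); s=shot('side'); t=shot('top')
for k in('isolator_tip','pack1_c'): print(k,find(s,'side',k),find(t,'top',k))
for k in ('radio','adapter','torch'): print(k,find(t,'top',k)[:1],find(s,'side',k)[:1])
a=cv2.resize(t['img'][150:270,95:245],(480,384),interpolation=2)
b=cv2.resize(s['img'][150:350,110:280],(320,376),interpolation=2); v=np.zeros((384,800,3),np.uint8); v[:,:480]=a; v[:376,480:]=b; cv2.imwrite('pics/f.png',v[:,:,::-1])
X=np.array([.99985,-.0177]);Y=np.array([.0177,.99985])
for y in(-.072,0): print('predict home rear top edge px',pix(t,[[*(np.array([.5638,.2212])-.004*X+(y+d)*Y),.036] for d in(-.029,.029)]).round(1).tolist())
E
```

```text
t 79.43 tcp [ 0.5859 -0.2206  0.2874] phi 179.9 tilt x [ 0.017 -0.011] F [-0.7  1.  -0.3] w 0.002
isolator_tip [(0.55, array([ 0.6644, -0.0008,  0.0831]))] []
pack1_c [(0.71, array([0.5721, 0.1534, 0.0367]))] [(0.51, array([0.5806, 0.1555, 0.037 ]))]
radio [(0.82, array([ 0.7582, -0.1303,  0.1233]))] [(0.7, array([ 0.7578, -0.1165,  0.0905]))]
adapter [] [(0.97, array([ 0.7102, -0.3024,  0.032 ]))]
torch [(0.79, array([ 0.5405, -0.5109,  0.0398]))] [(0.79, array([ 0.5575, -0.4889,  0.0276]))]
predict home rear top edge px [[186.0, 217.2], [166.4, 216.9]]
predict home rear top edge px [[161.7, 216.8], [142.3, 216.5]]
```

View pics/f.png

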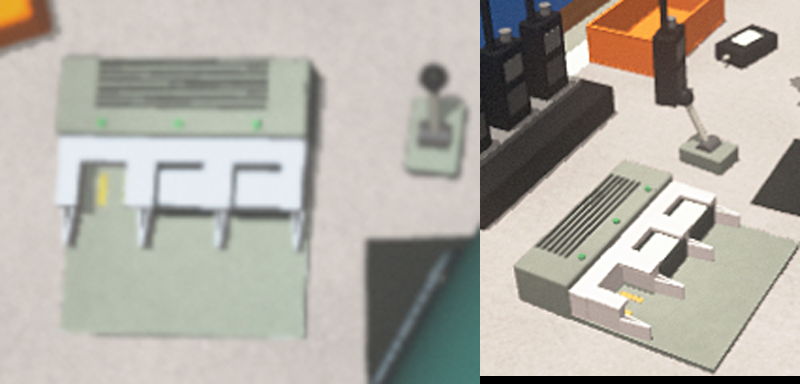

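Both packs sit flush and label up in bays 1 and 2, bay 3 is empty, and the lever leans to the on side (ball at px (432,77) in the crop). The bystanders have not moved. Handing in.

```bash
python3 -c "
from workcell import *
print(hand_in())"
```

```text
the job is handed in; nothing more can be done
None
```

The job is handed in at about 80 s of robot time. The charger was switched off first, both packs on the bench went into bays, and the isolator was then switched back on. I found only two packs, none in the areas the arm was hiding at the start.

- **Isolator off:** the ball was seen at the off-stop position, within about 1 px of what the geometry predicts. My finger slipped past the ball at the end of that push.
- **Label-up pack:** picked and pushed into bay 2. It stalled at the predicted home position with 23 N.
- **Contacts-up pack:** it was knocked about 4 cm aside during the run, so I located it again. A first try at turning it forward ran into joint 3's limit. I then stood it on end over the mat, tipped it over label up, and pushed it into bay 1. It stalled within 1 mm of home with 18 N.
- **Isolator on:** pushed to its stop (14 N, stalled). The final pictures show the lever leaning away from the robot.

In the last pictures both packs are flush and label up in bays 1 and 2, bay 3 is empty, and the arm is clear.

- **Radio and adapter:** they read within about 2 mm of their starting positions, the adapter from the side camera only.
- **Torch:** the cameras disagree. The side camera has it unchanged within about 2 mm. The top camera puts it about 2 cm off, possibly because the arm hid part of it. The arm was never near it.
- **Detector misses:** in the last check the detector missed the adapter and the isolator ball in the top view. It also reported only one pack at a time.

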